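# Dress the telescoping cake stand and ring for service

## Task

Get this cafe order ready: first pull the serving stand's round plate up by its knob until the lock button clicks out and the plate stays up. Then set every square cake on the raised plate, side by side, and lay every finger biscuit on the stand's wooden board below, and when all is served ring the counter bell with a full push of its plunger. Leave the cup, jar and other things on the counter where they are.

Things in the scene. Friction and masses are not known exactly. Their poses are not given: they have to be found in the camera images.
- stand: Two-level serving stand, fixed. Origin: centre of the underside of its dark board, 170 (x) by 380 (y) by 14 mm thick; z up. At x = 0, y = +115 mm a steel outer tube, 25 mm across (flange 56 mm), stands on the board up to 114 mm above the counter; the telescoping riser slides up out of it. The part of the board with y -190 to 0 mm is open from above; the rest lies under the plate.
- riser (a joint): Lift of the telescoping riser (inner tube, plate, knob) in m: 0 fully in, end stop 0.088; starts at 0 to 0.03. It slides stiffly: lifting takes about 10 N; let go unlocked, it stays, but sinks under the cakes. At 0.083 the lock button snaps out over the outer tube's rim, and then it cannot go back below 0.083. It does not turn or tilt.
- plate_top (a point): Centre of the top face of the round white plate on the riser: 150 mm across, 8 mm thick, flat. 128 mm above the counter with the riser fully in, 211 to 216 mm when locked. Axes as the stand's. From its middle rises the knob's stem, 12 mm across.
- riser_knob (a point): Centre of the upright cylindrical steel knob by which the riser is lifted: 24 mm across, 26 mm tall, its lower end 18 mm and its top 44 mm above the plate's top face.
- lock_button (a joint): Brass lock button in the inner tube, in m: about 0 when held in by the outer tube, 0.008 when it has clicked out (then it sticks out over the outer tube's rim, towards the stand's +x, 81 to 89 mm below the plate's underside).
- button_tip (a point): Outer tip of the lock button (8 mm thick); it is hidden inside the outer tube until it clicks out.
- bell: Counter bell, fixed (its place varies): round steel dome 38 mm high on a base 72 mm across; origin: centre of its underside, z up. Its brass plunger stands in the middle.
- plunger (a joint): How far the bell's sprung plunger is pushed down, in m: 0 up, 0.012 fully down (end stop). About 2 N to start it, 8 N at the bottom; it springs back.
- plunger_top (a point): Centre of the top of the plunger's cap, 20 mm across; 62 mm above the counter when up.
- cake0: Layered square cake (petit four), 34 mm (x) by 34 mm (y) by 24 mm high (z), firm, about 35 g; origin in its middle. Three or four of these four are there; the rest are absent (None).
- cake1: Layered square cake (petit four), 34 mm (x) by 34 mm (y) by 24 mm high (z), firm, about 35 g; origin in its middle. Three or four of these four are there; the rest are absent (None).
- cake2: Layered square cake (petit four), 34 mm (x) by 34 mm (y) by 24 mm high (z), firm, about 35 g; origin in its middle. Three or four of these four are there; the rest are absent (None).
- cake3: Layered square cake (petit four), 34 mm (x) by 34 mm (y) by 24 mm high (z), firm, about 35 g; origin in its middle. Three or four of these four are there; the rest are absent (None).
- finger0: Finger biscuit, 80 mm long (x), 24 mm wide (y), 20 mm high (z), firm, about 25 g; origin in its middle. Two or three of these three are there (absent: None).
- finger1: Finger biscuit, 80 mm long (x), 24 mm wide (y), 20 mm high (z), firm, about 25 g; origin in its middle. Two or three of these three are there (absent: None).
- finger2: Finger biscuit, 80 mm long (x), 24 mm wide (y), 20 mm high (z), firm, about 25 g; origin in its middle. Two or three of these three are there (absent: None).
- cup: Bystander near the bell: handleless white cup of coffee, 58 mm across, 55 mm high; origin: centre of its underside.
- jam_jar: Bystander: small closed jar, 44 mm across, 52 mm high; origin: centre of its underside.
- vase: Bystander: flower vase, 68 mm across, 225 mm high with its flowers; origin: centre of its underside.
- card_holder: Bystander: wooden foot 45 by 80 mm with an upright card, 101 mm high; origin: centre of its underside.
- notebook: Bystander: black notebook, 155 by 215 mm, 21 mm thick; origin: centre of its underside.
- sugar_shaker: Bystander: glass shaker, 66 mm across, 130 mm high; origin: centre of its underside.
- teaspoon: Bystander: steel teaspoon lying on the counter, 110 mm long; origin on its underside.
Not all that is in view belongs to the job. Leave any purple or turquoise look-alike of the cake2 alone. What is shaped like the cake0 but green is not meant.

How it is judged (in metres and radians):
On the way, in this order (a step that is already met when the one before it is completed fails the run):
1. the riser is pulled up and its lock button has clicked out (value of joint riser above 0.079 m and value of joint lock_button above 0.005 m), for 0.2 s.
2. with the riser locked, every cake present lies on the raised plate and every finger biscuit on the board, let go (all of step 1 and horizontal distance between each of cake0, cake1, cake2, cake3 and plate_top below 0.066 m and z of cake0 in the frame of plate_top between 0.006 and 0.023 m and z of cake1 in the frame of plate_top between 0.006 and 0.023 m and z of cake2 in the frame of plate_top between 0.006 and 0.023 m and z of cake3 in the frame of plate_top between 0.006 and 0.023 m and x of finger0 in the frame of stand between -0.075 and 0.075 m and y of finger0 in the frame of stand between -0.182 and 0.182 m and z of finger0 in the frame of stand between 0.019 and 0.032 m and x of finger1 in the frame of stand between -0.075 and 0.075 m and y of finger1 in the frame of stand between -0.182 and 0.182 m and z of finger1 in the frame of stand between 0.019 and 0.032 m and x of finger2 in the frame of stand between -0.075 and 0.075 m and y of finger2 in the frame of stand between -0.182 and 0.182 m and z of finger2 in the frame of stand between 0.019 and 0.032 m and contact force between the fingers and cake0 below 0.1 N and contact force between the fingers and cake1 below 0.1 N and contact force between the fingers and cake2 below 0.1 N and contact force between the fingers and cake3 below 0.1 N and contact force between the fingers and finger0 below 0.1 N and contact force between the fingers and finger1 below 0.1 N and contact force between the fingers and finger2 below 0.1 N), for 0.2 s.
3. the bell's plunger is pushed fully down (11 of its 12 mm) (value of joint plunger above 0.011 m), for 0.02 s.
At the end, for the whole second after the job is handed in: Riser locked up (over 79 mm, button over 5 mm out); every cake on the plate (middle within 66 mm of its centre, 6-23 mm above it) and every finger biscuit on the board (middle within 75 mm across, 182 mm along, 5-18 mm above it), all at rest; bell plunger up again (all of step 1 and horizontal distance between each of cake0, cake1, cake2, cake3 and plate_top below 0.066 m and z of cake0 in the frame of plate_top between 0.006 and 0.023 m and z of cake1 in the frame of plate_top between 0.006 and 0.023 m and z of cake2 in the frame of plate_top between 0.006 and 0.023 m and z of cake3 in the frame of plate_top between 0.006 and 0.023 m and x of finger0 in the frame of stand between -0.075 and 0.075 m and y of finger0 in the frame of stand between -0.182 and 0.182 m and z of finger0 in the frame of stand between 0.019 and 0.032 m and x of finger1 in the frame of stand between -0.075 and 0.075 m and y of finger1 in the frame of stand between -0.182 and 0.182 m and z of finger1 in the frame of stand between 0.019 and 0.032 m and x of finger2 in the frame of stand between -0.075 and 0.075 m and y of finger2 in the frame of stand between -0.182 and 0.182 m and z of finger2 in the frame of stand between 0.019 and 0.032 m and linear speed of each of cake0, cake1, cake2, cake3, finger0, finger1, finger2 below 0.03 m/s and value of joint plunger below 0.003 m); the robot touches nothing.
It fails at once if a bystander (cup, jar, vase, card, notebook, shaker, teaspoon) is moved by more than 40 mm or knocked over (distance of any of cup, jam_jar, vase, card_holder, notebook, sugar_shaker, teaspoon from where it was at the start of the episode above 0.04 m or angle between any of cup, jam_jar, vase, card_holder, sugar_shaker's own z axis and vertical above 0.6 rad).
Of cake0, cake1, cake2, cake3 only 3 to 4 are there at a start; the rules pass over those that are not, and their reading is None.
Of finger0, finger1, finger2 only 2 to 3 are there at a start; the rules pass over those that are not, and their reading is None.
At some moment in a run one of finger0, finger1, finger2 may be knocked a few centimetres aside while the robot is not near it.
Once in a run the grip may slacken for a moment while it holds something.
It also fails if it takes over 210 s, if anything falls off the work surface, if the arm or the gripper's body presses on something with over 40 N, if the wrist force passes 120 N, or if a joint passes its speed limit or range.

## Robot

A 6-joint arm with a two-finger parallel gripper is mounted at the origin on the work surface. World frame = base frame: x ahead of the robot, y to its left, z up, the work surface at z = 0. Lengths are in mm, angles in degrees, forces in N, time in s.
With the tool pointing down it reaches from about 300 to 850 mm from the base axis. Payload 4.2 kg.
Tool frame: the origin (TCP) lies at the very end of the fingers, on their centre line; the grasp point (between the pads) lies 19 mm behind it; x points along the fingers, y is the direction in which the jaws open and shut, and the axes are right-handed (so a half turn about x gives the same grasp; the last joint's range is limited). The gripper opens to 91 mm and grips with 3 to 60 N. Pads are 32 mm wide; open, the fingers measure 118 mm over their backs; the gripper's body (76 mm by 178 mm) begins 60 mm behind the grasp point.
Start: joints at [-69.271, 18.312, 89.639, -0, 72.044, -1.146], TCP at [214.244, -533.613, 213.976] pointing down, gripper open.
Joint ranges: [-177.97, 177.97], [-48.28, 115.42], [12.27, 149.76], [-77.06, 257.06], [2.81, 150.46], [-146.56, 146.56]. Speed limits (degrees/s): [147.25, 147.25, 180, 180, 180, 180].

## Interface

Orientations are given as [roll, pitch, yaw] about the fixed x, y, z axes, in that order (R = Rz(yaw) Ry(pitch) Rx(roll)).
In Python, from workcell import sensors, grab_frame, job_done, finder gives the robot as it stands.
- The arm moves only by the tool play_rows, never from a script. Its argument "motion" is a list of rows, each a list of 5 numbers: the shift along the world's x, y, z in m, then the turn about the world's z in rad, then the opening, from 0 (shut) to 1 (fully open). In form: [[tx, ty, tz, roll, fingers], ...]. A call has exactly 8 rows; each row is the pose to reach, as a shift and turn from the pose commanded when the call began; what a row does not reach only later rows make up. A row lasts 1/12 s, in which the tool goes at most 41.7 mm and 7.16 degrees, less where a joint would pass 70% of its speed; a pose out of reach is approached as far as the arm can. A call with a gripper value outside its range is refused whole. The fingers move at their own pace and stop on an object; "squeeze" is the grip in N (left out, the last holds). Time passes only in rows, so rows that repeat a pose let the fingers close, or fill a call up. It gives the time, the measured TCP pose, the force and the opening at its end, in the units of the state.
- sensors.state(): the state, without advancing time (a new reading comes with each control period).
- grab_frame(name): name is "side" or "top"; returns a dict with "img" (384x512x3 uint8, blue, green, red), "fx", "fy", "cx", "cy" (pixels), "k1" (the pictures are not rectified: a ray, as slopes to the right and down, at radius r is drawn at 1 + k1 r^2 times it, then the intrinsics apply), "rvec" (rotation vector, rad) and "tvec" (3), from world to camera coordinates, as OpenCV has them. Camera axes: x right, y down, z forward; pixel columns grow to the right and rows downward; lengths in mm; the calibration is good to about 2 mm. A picture is of the moment at which its call begins. There is no depth.
- job_done(): hands the job in, once; it reports no verdict.
Trained networks look in a picture, given as the dict that the camera call returned (one of the last four; its "shot" number tells which), for a name from the list of things; names that differ only in an ending like _2 or _b are one class to them, and where a whole thing is asked for, a point or a joint stands for the part that bears it (a point fixed in the world has none). Each returns a list of dicts, best first, with "conf" (0 to 1); they miss things now and then, are a little off and sometimes report something else, mostly with a low value. They report only what shows in the picture. A call takes as long as a camera call. They do not tell look-alikes from the thing itself.
- finder.spot_in(picture, label): "point" ([column, row] in pixels, amid what is visible of it).
- finder.spot_point(picture, label): "point" ([column, row] in pixels: a listed point, or the origin of a listed thing).
The state is a dict: "time_s": time; "qpos": joint angles; "qvel": joint speeds; "effort": joint torques, N m; "ee_pos": TCP position; "ee_rot": TCP orientation; "force": force on the tool from outside, world axes, zero at the start; "torque": the same for the moment, N m; "gripper_width": finger opening in mm.
Only numpy, scipy, OpenCV 4.12 (cv2) and the standard library are available. Lean on these libraries where they do the work, as an engineer would, in place of code of your own. Each camera call takes 0.05 s, during which the arm holds its last target.

## Working session

There is one attempt and no reset: what is moved stays moved. The work goes in short steps, Python scripts to look and compute and a tool call to move; the robot and the scene stay as the last step left them, time stands still between calls to the robot, and variables do not carry over. Pictures are saved under pics/ and viewed, and the job is handed in when it is done.

Besides the shell and the picture viewer there is one more tool, called after ">>>" as name(argument=value, ...) on one line, values as JSON. play_rows: Moves the arm, as the interface text tells. Its arguments: {"type":"object","properties":{"motion":{"type":"array","items":{"type":"array","items":{"type":"number"}}},"squeeze":{"type":"number"}},"required":["motion"]}

```bash
ls; mkdir -p pics
python3 - <<'E'
from workcell import sensors, grab_frame
import cv2
print(sensors.state())
for n in("side","top"):
    f=grab_frame(n); cv2.imwrite(f"pics/{n}0.png",f["img"]); print({k:v for k,v in f.items() if k!="img"})
E
```

```text
pics
{'time_s': 0.0, 'qpos': array([-6.92692706e+01,  1.83507503e+01,  8.97082051e+01, -1.98196944e-03,
        7.20430903e+01, -1.14459516e+00]), 'qvel': array([ 0.04393835, -0.00302137, -0.06210146, -0.04999495,  0.03888483,
       -0.08929903]), 'effort': array([-3.34399056e-04, -4.12458515e+01, -2.31975031e+01,  7.28077255e-02,
        4.56400705e-02, -1.36352282e-04]), 'ee_pos': array([ 214.05730161, -533.11183475,  213.11702202]), 'ee_rot': array([-90.08671491,  89.89793688, 111.78922241]), 'force': array([-0.44458604, -0.49915857,  0.43430934]), 'torque': array([ 0.03871791, -0.0137323 , -0.01955841]), 'gripper_width': 91.06045089870385}
{'fx': 476.11158238769593, 'fy': 476.11158238769593, 'cx': 255.2532036341378, 'cy': 186.48805152566263, 'k1': -0.02199557758279587, 'rvec': array([ 2.34933106, -0.36361726,  0.1550949 ]), 'tvec': array([-540.99327409,   95.31592543, 1324.44690883]), 'shot': 1}
{'fx': 416.56602269553883, 'fy': 416.56602269553883, 'cx': 255.10796733153322, 'cy': 188.77505116277516, 'k1': -0.0851549878355283, 'rvec': array([ 2.13733032, -2.10782462,  0.19799573]), 'tvec': array([-123.51529782,  552.69705764, 1402.50328789]), 'shot': 2}
```

View pics/side0.png

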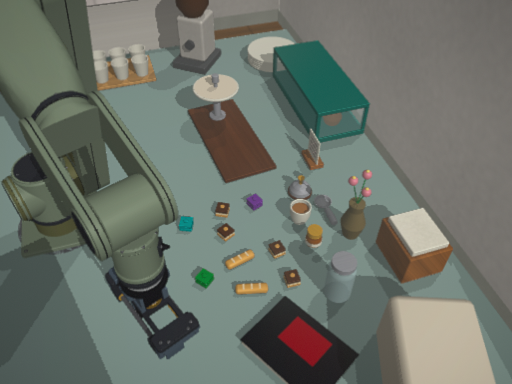

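View pics/top0.png

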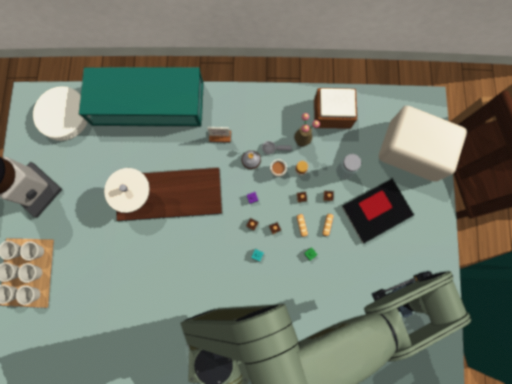

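```bash
cat > h.py <<'E'
from workcell import sensors, grab_frame, finder
import cv2, numpy as np
def proj(f,P):
    R=cv2.Rodrigues(np.array(f["rvec"]))[0]; c=R@np.array(P,float)+f["tvec"]; a=c[:2]/c[2]; s=1+f["k1"]*(a@a)
    return np.array([f["fx"]*a[0]*s+f["cx"],f["fy"]*a[1]*s+f["cy"]])
def ray(f,p):
    d=np.array([(p[0]-f["cx"])/f["fx"],(p[1]-f["cy"])/f["fy"]]); u=d.copy()
    for _ in range(20): u=d/(1+f["k1"]*(u@u))
    R=cv2.Rodrigues(np.array(f["rvec"]))[0]; o=-R.T@f["tvec"]; v=R.T@np.array([u[0],u[1],1]); return o,v
def atz(f,p,z):
    o,v=ray(f,p); return o+v*(z-o[2])/v[2]
def tri(fa,pa,fb,pb):
    A=np.zeros((3,3));b=np.zeros(3)
    for f,p in((fa,pa),(fb,pb)):
        o,v=ray(f,p); v=v/np.linalg.norm(v); M=np.eye(3)-np.outer(v,v); A+=M;b+=M@o
    return np.linalg.solve(A,b)
E
python3 - <<'E'
from h import *
np.set_printoptions(precision=1,suppress=True)
fs=grab_frame("side");ft=grab_frame("top")
Z=dict(stand=0,plate_top=None,riser_knob=None,bell=0,plunger_top=62,cake0=12,finger0=10,cup=0,jam_jar=0,vase=0,card_holder=0,notebook=0,sugar_shaker=0,teaspoon=0)
for l,z in Z.items():
    for n,f in(("side",fs),("top",ft)):
        for d in finder.spot_point(f,l):
            if d["conf"]<.2: continue
            print(l,n,np.array(d["point"]),round(d["conf"],2),atz(f,d["point"],z) if z is not None else "")
E
```

```text
stand side [230.9 138.9] 0.77 [546.5 197.2   0. ]
stand top [165.6 192.8] 0.62 [544.8 208.6   0. ]
plate_top side [217.   88.3] 0.76 
plate_top side [226.7 233. ] 0.21 
plate_top top [124.8 188.7] 0.77 
plate_top top [250.9 156.5] 0.73 
riser_knob side [218.2  78.3] 0.76 
riser_knob top [122.7 189.1] 0.95 
bell side [301.1 190.3] 0.95 [681.5 -91.1   0. ]
bell top [248.9 158.8] 0.7 [675.8 -91.3   0. ]
plunger_top side [304.5 176. ] 0.57 [685.5 -95.   62. ]
plunger_top top [250.2 154.7] 0.47 [674.4 -96.9  62. ]
cake0 side [204.9 276.8] 0.68 [ 337.9 -307.5   12. ]
cake0 side [227.8 230.6] 0.63 [ 431.5 -182.6   12. ]
cake0 side [276.  251.6] 0.62 [ 532.7 -287.8   12. ]
cake0 side [290.5 276.3] 0.56 [ 541.9 -370.3   12. ]
cake0 side [221.5 211.3] 0.56 [ 433.1 -110.5   12. ]
cake0 side [184.8 222.5] 0.46 [ 326.4 -119.8   12. ]
cake0 top [332.  195.1] 0.69 [ 542.7 -392.    12. ]
cake0 top [249.7 221.9] 0.66 [442.4 -98.2  12. ]
cake0 top [256.2 255.1] 0.61 [ 326.3 -122.8   12. ]
cake0 top [299.4 197.8] 0.48 [ 531.3 -274.6   12. ]
cake0 top [273.9 231. ] 0.47 [ 411.4 -184.1   12. ]
cake0 top 
[... 823 characters left out ...]
2  38.7   0. ]
card_holder side [325.  212.8] 0.25 [ 713.8 -193.7    0. ]
card_holder top [223.9 136.2] 0.83 [761.3   3.    0. ]
notebook side [297.7 352.3] 0.59 [ 489.9 -556.     0. ]
notebook top [372.2 210. ] 0.64 [ 492.1 -539.3    0. ]
sugar_shaker side [333.2 292. ] 0.92 [ 629.6 -437.7    0. ]
sugar_shaker side [297.4 218.1] 0.37 [ 631.9 -188.6    0. ]
sugar_shaker side [224.2 234.1] 0.34 [ 421.1 -182.     0. ]
sugar_shaker top [340.5 168.2] 0.79 [ 645.3 -427.7    0. ]
teaspoon side [321.9 211.4] 0.64 [ 707.5 -186.2    0. ]
teaspoon side [293.2 275.4] 0.52 [ 552.9 -362.7    0. ]
teaspoon top [277.9 148.6] 0.67 [ 716.2 -197.7    0. ]
teaspoon top [326.  219.8] 0.56 [ 454.7 -370.9    0. ]
```

Run:
```python
import cv2
a=cv2.imread("pics/side0.png")[170:310,160:340]; b=cv2.imread("pics/top0.png")
cv2.imwrite("pics/c1.png",cv2.resize(a,None,fx=4.4,fy=4.2,interpolation=3))
cv2.imwrite("pics/c2.png",cv2.resize(b[140:270,235:385],None,fx=5.2,fy=4.6,interpolation=3))
cv2.imwrite("pics/c3.png",cv2.resize(b[150:240,90:240],None,fx=5.2,fy=5.2,interpolation=3))
```

```text
(no output)
```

View pics/c1.png

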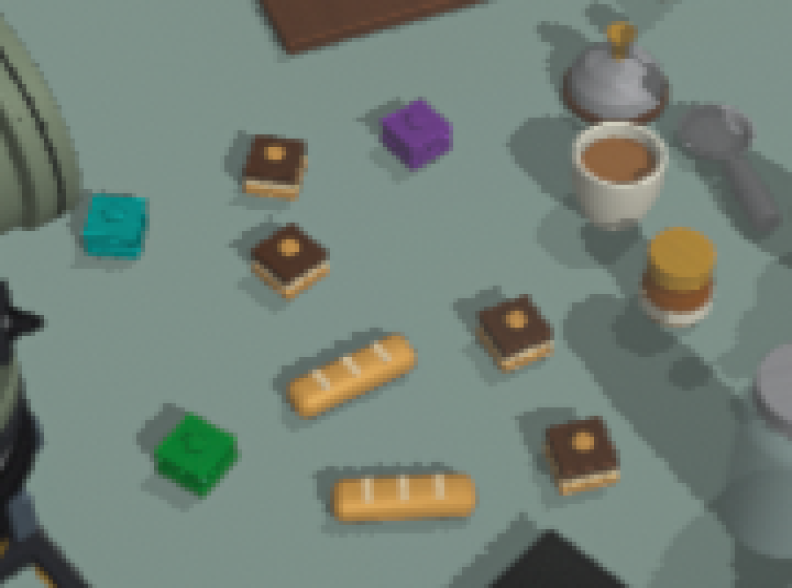

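View pics/c2.png

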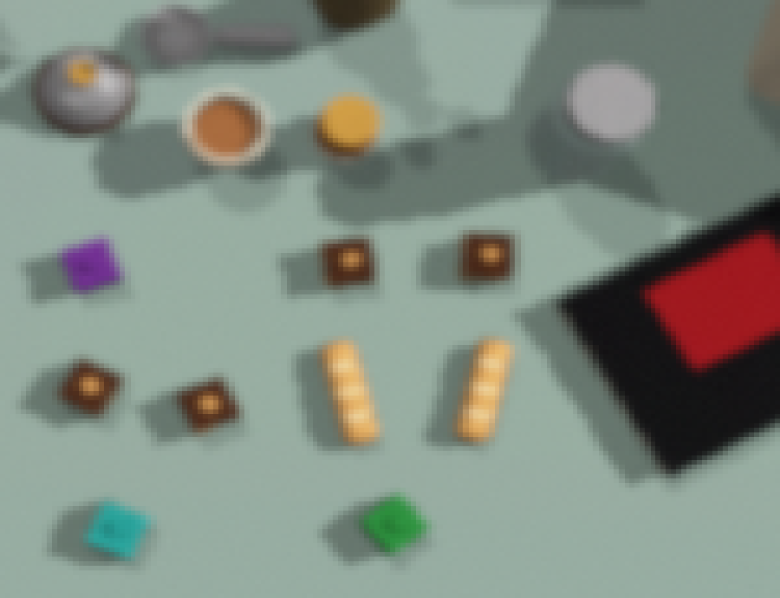

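View pics/c3.png

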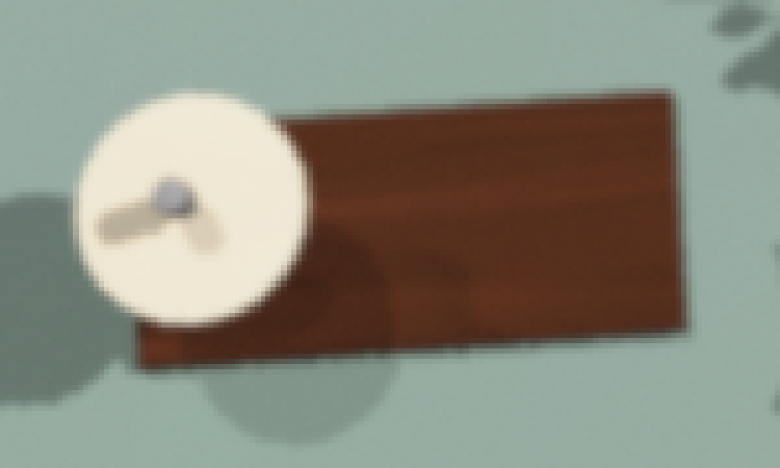

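```bash
cat >> h.py <<'E'
from scipy.optimize import minimize, least_squares
def omask(img):
    b,g,r=[img[...,i].astype(int) for i in range(3)]
    return (r-b>12)&(r-g>-2)
def hull(f,x,y,z,yaw,dims):
    c,s=np.cos(yaw),np.sin(yaw); P=[]
    for i in(-.5,.5):
        for j in(-.5,.5):
            for k in(-.5,.5):
                a,b=i*dims[0],j*dims[1]; P.append(proj(f,[x+c*a-s*b,y+s*a+c*b,z+k*dims[2]]))
    return cv2.convexHull(np.array(P,np.float32))[:,0]
S=8
def fitbox(frames,x,y,z,dims,yaw0s,freez=False,mf=omask,pad=60):
    data=[]
    for f in frames:
        c=proj(f,[x,y,z]); w=int(dims[0]*.45)+9; x0,y0=int(c[0])-w,int(c[1])-w; m=mf(f["img"])[y0:y0+2*w,x0:x0+2*w].astype(np.uint8)
        n,lab=cv2.connectedComponents(m); 
        yy,xx=np.mgrid[:m.shape[0],:m.shape[1]]; dd=np.where(m>0,(xx-w)**2+(yy-w)**2,1e9); l=lab.flat[dd.argmin()]
        M=cv2.resize((lab==l).astype(np.float32),None,fx=S,fy=S,interpolation=cv2.INTER_LINEAR); data.append((f,x0,y0,M))
    def cost(p):
        t=0
        for f,x0,y0,M in data:
            h=(hull(f,p[0],p[1],p[3]*1.0 if freez else z,p[2]/50,dims)-[x0,y0]+.5)*S
            I=np.zeros_like(M); cv2.fillConvexPoly(I,np.round(h*16).astype(np.int32),1,shift=4)
            t+=np.abs(I-M).sum()/M.sum()
        return t/len(data)
    best=None
    for y0 in yaw0s:
        p0=[x,y,y0*50]+([z] if freez else [])
        n=len(p0); sim=np.vstack([p0]+[np.array(p0)+np.eye(n)[i]*[8,8,15,8][i] for i in range(n)])
        r=minimize(cost,p0,method="Nelder-Mead",options=dict(initial_simplex=sim,maxiter=300,xatol=.1,fatol=1e-4))
        if best is None or r.fun<best.fun: best=r
    p=best.x
    return p[0],p[1],np.degrees(p[2]/50),best.fun,(p[3] if freez else z)
E
python3 - <<'E'
from h import *
np.set_printoptions(precision=1,suppress=True)
fs=grab_frame("side");ft=grab_frame("top")
for nm,x,y in(("A",432,-105),("B",421,-183),("C",532,-281),("D",542,-382)):
    print(nm,np.round(fitbox([fs,ft],x,y,12,(34,34,24),[0,.4,.8,1.2]),2),np.round(fitbox([ft],x,y,12,(34,34,24),[0,.4,.8,1.2]),2),np.round(fitbox([fs],x,y,12,(34,34,24),[0,.4,.8,1.2]),2))
for nm,x,y in(("F",438,-277),("G",443,-373)):
    print(nm,np.round(fitbox([fs,ft],x,y,10,(80,24,20),[-.3,.3,0]),2),np.round(fitbox([ft],x,y,10,(80,24,20),[-.3,.3,0]),2),np.round(fitbox([fs],x,y,10,(80,24,20),[0,.3,-.3]),2))
# stand
px=[(np.array(p)+.5)/5.2-.5+[90,150] for p in((670,92),(687,328),(138,370))]
C=[(85,-190),(-85,-190),(-85,190)]
W=[atz(ft,p,14) for p in px]; print(W)
def st(p):
    r=[]
    for (a,b),q in zip(C,px):
        c,s=np.cos(p[2]),np.sin(p[2]); r+=list(proj(ft,[p[0]+c*a-s*b,p[1]+s*a+c*b,14])-q)
    return r
r=least_squares(st,[545,200,0]); x,y,t=r.x; print("stand",x,y,np.degrees(t),r.fun)
c,s=np.cos(t),np.sin(t); K=[x-s*115,y+c*115]; print("tube",K)
for n,f,l in(("side",fs,"riser_knob"),("top",ft,"riser_knob"),("top",ft,"plate_top"),("side",fs,"plate_top")):
    q=finder.spot_point(f,l)[0]["point"]
    for z in((128,140,150,160) if "plate" in l else (159,170,180,190)): print(l,n,q,z,proj(f,[*K,z]))
k=tri(fs,finder.spot_point(fs,"riser_knob")[0]["point"],ft,finder.spot_point(ft,"riser_knob")[0]["point"]);print("knob",k)
p=tri(fs,finder.spot_point(fs,"bell")[0]["point"],ft,finder.spot_point(ft,"bell")[0]["point"]);print("bell",p)
p=tri(fs,finder.spot_point(fs,"plunger_top")[0]["point"],ft,finder.spot_point(ft,"plunger_top")[0]["point"]);print("plunger",p)
E
```

```text
A [ 436.  -105.2   62.3    0.1   12. ] [ 435.6 -105.7   58.2    0.2   12. ] [ 436.6 -104.5   62.7    0.1   12. ]
B [ 423.3 -185.4   27.     0.1   12. ] [ 422.6 -185.8   26.4    0.2   12. ] [ 423.9 -185.2   24.9    0.1   12. ]
C [ 536.2 -281.     6.9    0.1   12. ] [ 535.7 -281.1   95.6    0.2   12. ] [ 536.6 -280.6    7.     0.1   12. ]
D [ 541.8 -376.7   -3.5    0.1   12. ] [ 541.1 -377.4    0.7    0.1   12. ] [ 542.4 -376.3   -4.4    0.1   12. ]
F [ 434.6 -281.8   14.2    0.2   10. ] [ 434.1 -282.3   13.2    0.1   10. ] [ 435.4 -279.3   14.5    0.2   10. ]
G [ 437.8 -373.5  -14.3    0.2   10. ] [ 437.5 -373.9  -14.8    0.1   10. ] [ 438.1 -371.1  -13.9    0.2   10. ]
[array([638.9,  18.2,  14. ]), array([473.6,   1.6,  14. ]), array([438.5, 378.5,  14. ])]
stand 539.5912482024669 198.39964003447335 5.182090534396432 [ 0.4 -0.7  0.   0.4 -0.4  0.2]
tube [np.float64(529.2043006477743), np.float64(312.92959821352827)]
riser_knob side [216.7, 79.4] 159 [214.5  79.9]
riser_knob side [216.7, 79.4] 170 [214.3  76.9]
riser_knob side [216.7, 79.4] 180 [214.1  74.2]
riser_knob side [216.7, 79.4] 190 [213.9  71.5]
riser_knob top [123.3, 189.8] 159 [123.4 188.4]
riser_knob top [123.3, 189.8] 170 [122.4 187.8]
riser_knob top [123.3, 189.8] 180 [121.4 187.2]
riser_knob top [123.3, 189.8] 190 [120.4 186.6]
plate_top top [127.8, 185.5] 128 [126.3 190.2]
plate_top top [127.8, 185.5] 140 [125.2 189.5]
plate_top top [127.8, 185.5] 150 [124.3 189. ]
plate_top top [127.8, 185.5] 160 [123.3 188.4]
plate_top side [216.9, 85.0] 128 [215.  88.]
plate_top side [216.9, 85.0] 140 [214.8  84.9]
plate_top side [216.9, 85.0] 150 [214.6  82.2]
plate_top side [216.9, 85.0] 160 [214.5  79.6]
knob [530.6 312.5 159.2]
bell [ 670.5 -103.    12.5]
plunger [ 499.8 -217.8  229.2]
```

```bash
cat >> h.py <<'E'
from scipy.spatial.transform import Rotation as Ro
def st():
    s=sensors.state(); R=Ro.from_euler("xyz",s["ee_rot"],degrees=True).as_matrix()
    j=R[:,1]; print("t %.2f tcp %s tilt %.1f jaw %.1f q %s F %s w %.1f"%(s["time_s"],np.round(s["ee_pos"],1),np.degrees(np.arccos(-R[2,0])),np.degrees(np.arctan2(j[1],j[0])),np.round(s["qpos"],0),np.round(s["force"],1),s["gripper_width"]))
E
python3 -c "
from h import *
st()"
python3 - <<'E'
import cv2
a=cv2.imread("pics/side0.png")[60:190,170:290]
cv2.imwrite("pics/c4.png",cv2.resize(a,None,fx=4.6,fy=4.6,interpolation=3))
E
```

```text
t 2.20 tcp [ 214.3 -533.6  214. ] tilt 0.0 jaw -68.1 q [-69.  18.  90.   0.  72.  -1.] F [-0.5 -0.1 -0.6] w 91.0
```

View pics/c4.png

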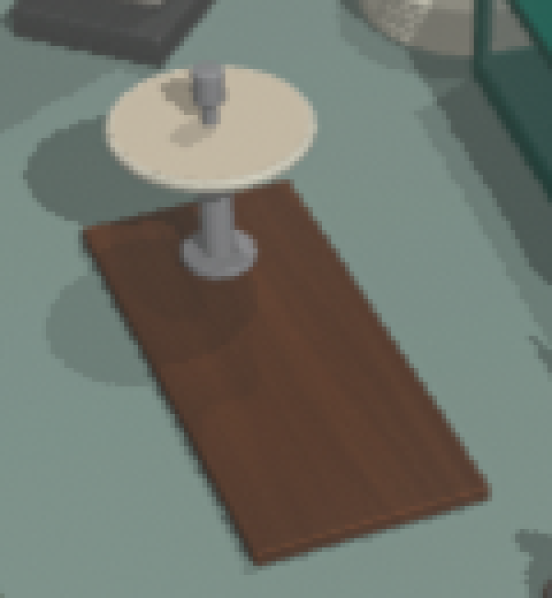

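Run:
```python
from h import *
fs=grab_frame("side");ft=grab_frame("top")
a=fs["img"];
print("plate tri",tri(fs,(215.9-.4,87.4-.4),ft,(193/5.2+90-.4,208/5.2+150-.4)))
print("knob tri",tri(fs,(214.9,78.8),ft,(174/5.2+90-.4,197/5.2+150-.4)))
# board corners via side
for f,ps in((fs,((489,491),(258,559),(86,228))),):
    for p in ps: print(atz(f,(p[0]/4.6+170-.4,p[1]/4.6+60-.4),14))
```

```text
plate tri [530.29757865 309.92065192 133.43005664]
knob tri [531.29350385 313.29968509 162.42605303]
[639.19383895  14.74955407  14.        ]
[475.26564771  -0.85390957  14.        ]
[443.78164523 379.96345476  14.        ]
```

>>> play_rows(motion=[[0.0145,0.039,0.005,0.1,1],[0.029,0.078,0.01,0.2,1],[0.0435,0.117,0.015,0.3,1],[0.058,0.156,0.02,0.4,1],[0.0725,0.195,0.025,0.5,1],[0.087,0.234,0.03,0.6,1],[0.1015,0.273,0.03,0.7,1],[0.116,0.312,0.03,0.8,1]], squeeze=40)

```text
time_s: 2.97
ee_pos: [330.1, -221.1, 244.6]
ee_rot: [81.7, 89.9, -30.3]
force: [1.6, -0.2, 0.6]
gripper_width: 91.0
```

>>> play_rows(motion=[[0.0145,0.038,0,0.1,1],[0.029,0.076,0,0.2,1],[0.0435,0.114,0,0.3,1],[0.058,0.152,0,0.4,1],[0.0725,0.19,0,0.474,1],[0.087,0.228,0,0.474,1],[0.1015,0.266,0,0.474,1],[0.116,0.304,0,0.474,1]])

```text
time_s: 3.63
ee_pos: [446.0, 83.3, 244.3]
ee_rot: [81.3, 89.9, -3.8]
force: [0.4, -1.0, -1.0]
gripper_width: 91.1
```

>>> play_rows(motion=[[0.014,0.038,0,0,1],[0.028,0.076,0,0,1],[0.042,0.114,0,0,1],[0.056,0.152,0,0,1],[0.07,0.19,0,0,1],[0.084,0.23,0,0,1],[0.084,0.23,0,0,1],[0.084,0.23,0,0,1]])

```text
time_s: 4.3
ee_pos: [529.8, 312.9, 242.8]
ee_rot: [-59.3, 89.9, -144.3]
force: [-0.0, -0.8, -0.1]
gripper_width: 91.4
```

```bash
python3 -c "
from h import *
st()
f=grab_frame('side');cv2.imwrite('pics/s1.png',f['img'])"
```

```text
t 4.30 tcp [529.8 312.9 242.8] tilt 0.1 jaw 5.0 q [29. 21. 81. -0. 78. 24.] F [-0.  -0.8 -0.1] w 91.4
```

View pics/s1.png

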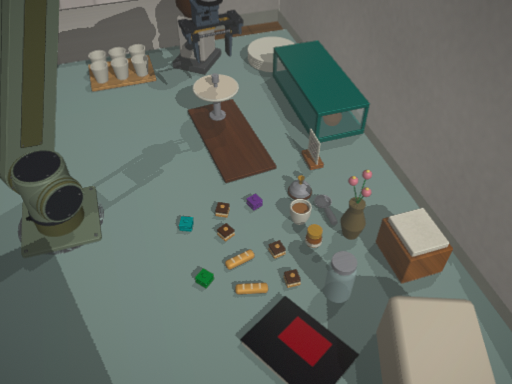

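>>> play_rows(motion=[[0,0,-0.02,0,1],[0,0,-0.04,0,1],[0,0,-0.06,0,1],[0,0,-0.075,0,1],[0,0,-0.085,0,1],[0,0,-0.097,0,1],[0,0,-0.097,0,1],[0,0,-0.097,0,1]])

```text
time_s: 5.02
ee_pos: [529.6, 310.1, 147.3]
ee_rot: [-40.4, 90.0, -125.5]
force: [-0.5, 0.2, 1.4]
gripper_width: 91.3
```

>>> play_rows(motion=[[0,0,0,0,0],[0,0,0,0,0],[0,0,0,0,0],[0,0,0,0,0],[0,0,0,0,0],[0,0,0,0,0],[0,0,0,0,0],[0,0,0,0,0]])

```text
time_s: 5.68
ee_pos: [529.8, 311.2, 147.0]
ee_rot: [67.6, 90.0, -17.5]
force: [0.2, -0.3, -0.3]
gripper_width: 40.7
```

```bash
python3 -c "
from h import *
st()
f=grab_frame('side');cv2.imwrite('pics/s2.png',cv2.resize(f['img'][20:190,130:320],None,fx=3.5,fy=3.5,interpolation=3))"
```

```text
t 5.68 tcp [529.8 311.2 147. ] tilt 0.0 jaw 4.9 q [29. 25. 90. -0. 65. 24.] F [ 0.2 -0.3 -0.3] w 40.7
```

View pics/s2.png

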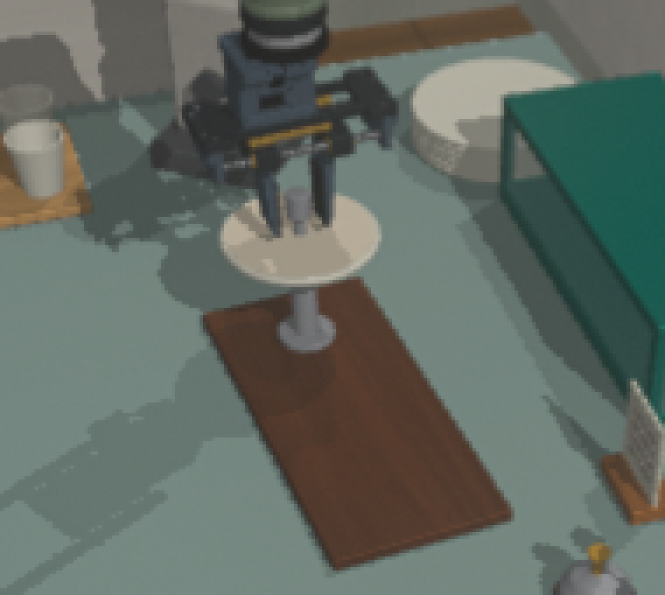

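Fingers straddle the knob (crop ~300,205) and are closing; continue closing.

>>> play_rows(motion=[[0,0,0,0,0],[0,0,0,0,0],[0,0,0,0,0],[0,0,0,0,0],[0,0,0,0,0],[0,0,0,0,0],[0,0,0,0,0],[0,0,0,0,0]])

```text
time_s: 6.4
ee_pos: [532.7, 311.4, 146.9]
ee_rot: [94.5, 89.7, 9.3]
force: [7.7, 0.6, -3.5]
gripper_width: 23.4
```

>>> play_rows(motion=[[0,0,0.005,0,0],[0,0,0.01,0,0],[0,0,0.015,0,0],[0,0,0.02,0,0],[0,0,0.025,0,0],[0,0,0.03,0,0],[0,0,0.035,0,0],[0,0,0.04,0,0]])

```text
time_s: 7.07
ee_pos: [532.6, 311.4, 184.7]
ee_rot: [85.4, 89.8, 0.3]
force: [9.9, 3.2, -14.0]
gripper_width: 23.2
```

```bash
python3 -c "
from h import *
st()
f=grab_frame('side');cv2.imwrite('pics/s3.png',cv2.resize(f['img'][20:190,130:320],None,fx=3.5,fy=3.5,interpolation=3))"
```

```text
t 7.07 tcp [532.6 311.4 184.7] tilt 0.2 jaw 4.9 q [29. 23. 87. -0. 70. 24.] F [  9.9   3.2 -14. ] w 23.2
```

View pics/s3.png

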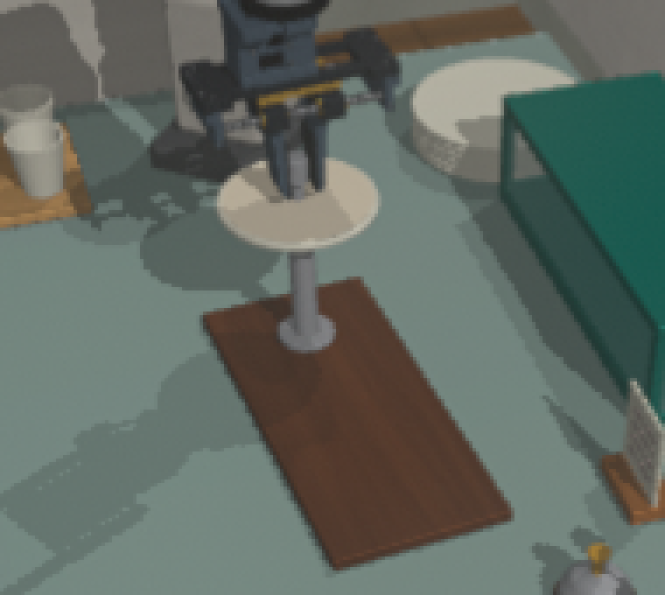

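>>> play_rows(motion=[[0,0,0.005,0,0],[0,0,0.01,0,0],[0,0,0.015,0,0],[0,0,0.02,0,0],[0,0,0.025,0,0],[0,0,0.03,0,0],[0,0,0.035,0,0],[0,0,0.038,0,0]])

```text
time_s: 7.78
ee_pos: [532.6, 311.4, 222.7]
ee_rot: [82.8, 89.8, -2.4]
force: [9.5, 2.4, -14.0]
gripper_width: 23.2
```

>>> play_rows(motion=[[0,0,0.001,0,0],[0,0,0.002,0,0],[0,0,0.003,0,0],[0,0,0.004,0,0],[0,0,0.005,0,0],[0,0,0.005,0,0],[0,0,0.005,0,0],[0,0,0.005,0,0]])

```text
time_s: 8.45
ee_pos: [532.6, 311.4, 228.2]
ee_rot: [88.4, 89.7, 3.2]
force: [8.8, 1.2, -10.2]
gripper_width: 22.8
```

```bash
python3 -c "
from h import *
st()
f=grab_frame('side');cv2.imwrite('pics/s4.png',cv2.resize(f['img'][20:190,130:320],None,fx=3.5,fy=3.5,interpolation=3))"
```

```text
t 8.45 tcp [532.6 311.4 228.2] tilt 0.3 jaw 4.9 q [29. 22. 83. -0. 76. 24.] F [  8.8   1.2 -10.2] w 22.8
```

View pics/s4.png

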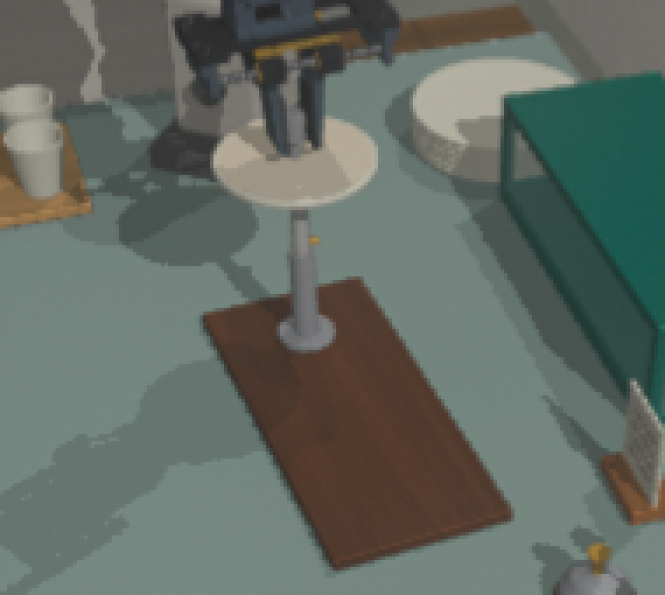

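The brass button is visible beyond the tube rim at crop (313,240), so it is locked. Now I release and rise.

>>> play_rows(motion=[[0,0,0,0,0.5],[0,0,0,0,0.5],[0,0,0,0,0.5],[0,0,0,0,0.5],[0,0,0.02,0,0.5],[0,0,0.045,0,0.5],[0,0,0.075,0,0.5],[0,0,0.1,0,0.5]])

```text
time_s: 9.17
ee_pos: [529.5, 311.2, 332.2]
ee_rot: [120.0, 89.9, 34.9]
force: [0.7, 0.7, 0.5]
gripper_width: 45.5
```

```bash
cat > look.py <<'E'
import sys
from h import *
st()
n=sys.argv[1]
fs=grab_frame("side");ft=grab_frame("top")
cv2.imwrite(f"pics/{n}s.png",fs["img"]);cv2.imwrite(f"pics/{n}t.png",ft["img"])
E
cat > meas.py <<'E'
from h import *
import sys
fs=grab_frame("side");ft=grab_frame("top")
G=dict(A=(436,-105),B=(423,-185),C=(536,-281),D=(542,-377),F=(435,-282),G=(438,-373))
for k in sys.argv[1]:
    d,z,ys=((80,24,20),10,[-.3,.3,0]) if k in "FG" else ((34,34,24),12,[0,.4,.8,1.2])
    print(k,np.round(fitbox([fs,ft],*G[k],z,d,ys),2),np.round(fitbox([ft],*G[k],z,d,ys),2),np.round(fitbox([fs],*G[k],z,d,ys),2))
E
python3 look.py a; python3 meas.py ABCDFG
```

```text
t 9.17 tcp [529.5 311.2 332.2] tilt 0.1 jaw 4.9 q [29. 19. 71.  0. 89. 24.] F [0.7 0.7 0.5] w 45.5
A [ 4.3568e+02 -1.0522e+02 -2.7370e+01  1.5000e-01  1.2000e+01] [ 4.3530e+02 -1.0587e+02  6.0630e+01  1.7000e-01  1.2000e+01] [ 4.3655e+02 -1.0450e+02  6.2640e+01  1.1000e-01  1.2000e+01]
B [ 4.2328e+02 -1.8563e+02  2.5630e+01  1.5000e-01  1.2000e+01] [ 4.2283e+02 -1.8602e+02  2.7720e+01  1.7000e-01  1.2000e+01] [ 4.2352e+02 -1.8554e+02  2.4270e+01  1.1000e-01  1.2000e+01]
C [ 5.3621e+02 -2.8094e+02  6.8700e+00  1.4000e-01  1.2000e+01] [ 5.3582e+02 -2.8109e+02  5.3700e+00  1.6000e-01  1.2000e+01] [ 5.3661e+02 -2.8050e+02  9.8700e+01  1.1000e-01  1.2000e+01]
D [ 5.4174e+02 -3.7694e+02 -2.7600e+00  1.3000e-01  1.2000e+01] [ 5.4127e+02 -3.7719e+02  8.9600e+01  1.4000e-01  1.2000e+01] [ 5.4257e+02 -3.7619e+02  8.6530e+01  1.0000e-01  1.2000e+01]
F [ 4.3467e+02 -2.8159e+02  1.3460e+01  2.0000e-01  1.0000e+01] [ 4.3417e+02 -2.8197e+02  1.3140e+01  1.4000e-01  1.0000e+01] [ 4.3570e+02 -2.7976e+02  1.6140e+01  2.4000e-01  1.0000e+01]
G [ 4.3784e+02 -3.7349e+02 -1.4400e+01  2.0000e-01  1.0000e+01] [ 4.3754e+02 -3.7404e+02 -1.4750e+01  1.4000e-01  1.0000e+01] [ 4.3821e+02 -3.7138e+02 -1.3230e+01  2.3000e-01  1.0000e+01]
```

View pics/as.png

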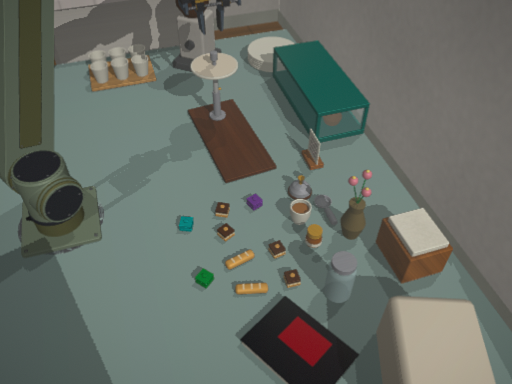

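View pics/at.png

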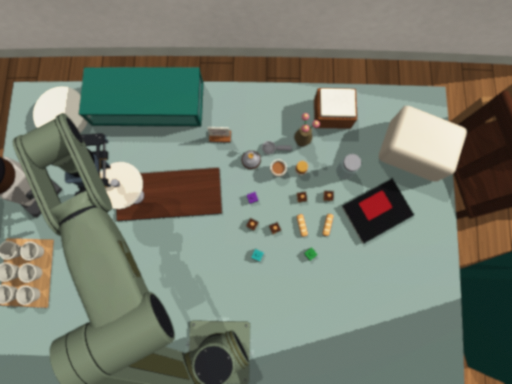

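>>> play_rows(motion=[[-0.009,-0.04,0,-0.08,0.6],[-0.018,-0.08,0,-0.16,0.6],[-0.027,-0.12,0,-0.24,0.6],[-0.036,-0.16,0,-0.32,0.6],[-0.044,-0.195,-0.02,-0.4,0.6],[-0.052,-0.23,-0.04,-0.48,0.6],[-0.06,-0.265,-0.06,-0.56,0.6],[-0.068,-0.3,-0.08,-0.575,0.6]])

```text
time_s: 10.03
ee_pos: [459.8, 9.7, 247.8]
ee_rot: [-60.2, 89.9, -178.4]
force: [0.0, -0.2, 0.2]
gripper_width: 54.6
```

>>> play_rows(motion=[[-0.006,-0.025,-0.025,0,0.6],[-0.012,-0.055,-0.05,0,0.6],[-0.018,-0.085,-0.075,0,0.6],[-0.026,-0.116,-0.1,0,0.6],[-0.026,-0.116,-0.13,0,0.6],[-0.026,-0.116,-0.16,0,0.6],[-0.026,-0.116,-0.16,0,0.6],[-0.026,-0.116,-0.16,0,0.6]])

```text
time_s: 10.7
ee_pos: [433.7, -104.4, 88.5]
ee_rot: [-77.1, 89.7, 164.8]
force: [0.1, 0.0, 0.5]
gripper_width: 54.1
```

```bash
python3 -c "
from h import *
st()
f=grab_frame('side');cv2.imwrite('pics/b1.png',cv2.resize(f['img'][120:290,130:320],None,fx=3.5,fy=3.5,interpolation=3))"
```

```text
t 10.70 tcp [ 433.7 -104.4   88.5] tilt 0.3 jaw -28.1 q [-15.  14. 116.   0.  50.  13.] F [0.1 0.  0.5] w 54.1
```

View pics/b1.png

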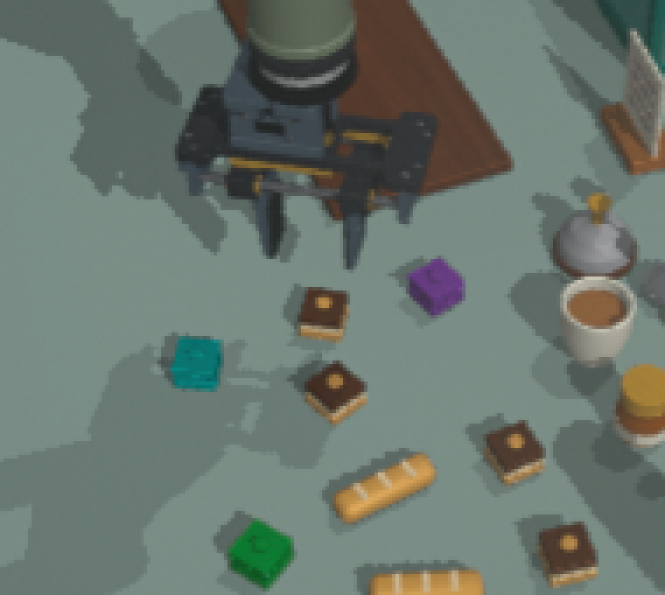

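>>> play_rows(motion=[[0.002,-0.001,-0.03,0,0.6],[0.002,-0.001,-0.055,0,0.6],[0.002,-0.001,-0.07,0,0.6],[0.002,-0.001,-0.083,0,0.6],[0.002,-0.001,-0.083,0,0.6],[0.002,-0.001,-0.083,0,0.2],[0.002,-0.001,-0.083,0,0.2],[0.002,-0.001,-0.083,0,0.2]], squeeze=25)

```text
time_s: 11.42
ee_pos: [439.1, -106.0, 8.5]
ee_rot: [102.6, 89.8, -15.5]
force: [0.4, -0.5, 0.4]
gripper_width: 37.6
```

>>> play_rows(motion=[[0,0,0,0,0.2],[0,0,0,0,0.2],[0,0,0.01,0,0.2],[0,0,0.035,0,0.2],[0,0,0.07,0,0.2],[0,0,0.105,0,0.2],[0,0,0.14,0,0.2],[0,0,0.17,0,0.2]])

```text
time_s: 12.08
ee_pos: [437.9, -105.9, 179.9]
ee_rot: [102.7, 89.8, -15.4]
force: [0.4, 1.0, -0.7]
gripper_width: 33.9
```

```bash
python3 -c "
from h import *
st()
f=grab_frame('side');cv2.imwrite('pics/b2.png',cv2.resize(f['img'][80:290,130:320],None,fx=3,fy=2.8,interpolation=3))"
```

```text
t 12.08 tcp [ 437.9 -105.9  179.9] tilt 0.2 jaw -28.1 q [-15.   9. 108.  -0.  63.  13.] F [ 0.4  1.  -0.7] w 33.9
```

View pics/b2.png

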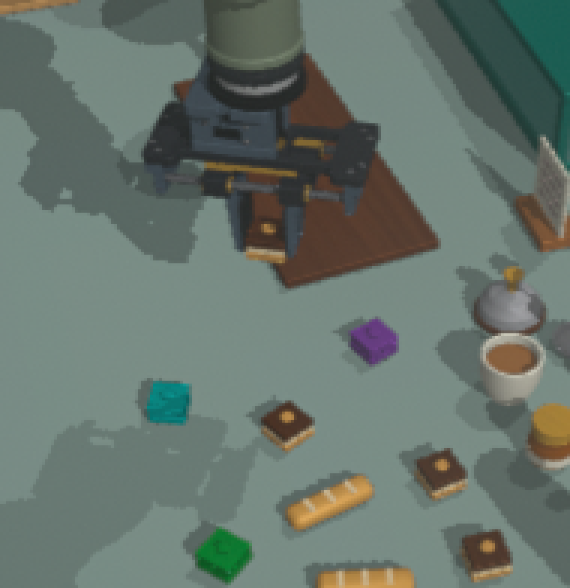

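>>> play_rows(motion=[[0.005,0.025,0.025,0.08,0.2],[0.011,0.055,0.05,0.16,0.2],[0.017,0.09,0.07,0.24,0.2],[0.024,0.125,0.09,0.32,0.2],[0.031,0.16,0.11,0.4,0.2],[0.038,0.198,0.115,0.48,0.2],[0.046,0.236,0.115,0.56,0.2],[0.053,0.274,0.115,0.578,0.2]])

```text
time_s: 12.8
ee_pos: [490.9, 170.0, 292.9]
ee_rot: [96.9, 89.9, 12.1]
force: [-0.3, -0.2, -1.1]
gripper_width: 34.1
```

>>> play_rows(motion=[[0.007,0.038,0,0,0.2],[0.014,0.076,0,0,0.2],[0.022,0.114,0,0,0.2],[0.029,0.15,0,0,0.2],[0.035,0.18,0,0,0.2],[0.0365,0.188,0,0,0.2],[0.0365,0.188,0,0,0.2],[0.0365,0.188,0,0,0.2]])

```text
time_s: 13.47
ee_pos: [527.0, 355.6, 291.5]
ee_rot: [-31.9, 89.9, -116.9]
force: [0.2, -0.3, -0.4]
gripper_width: 33.6
```

```bash
python3 -c "
from h import *
st()
f=grab_frame('side');cv2.imwrite('pics/b3.png',cv2.resize(f['img'][0:190,130:320],None,fx=3,fy=3,interpolation=3))"
```

```text
t 13.47 tcp [527.  355.6 291.5] tilt 0.1 jaw 5.1 q [33. 22. 73. -0. 85. 28.] F [ 0.2 -0.3 -0.4] w 33.6
```

View pics/b3.png

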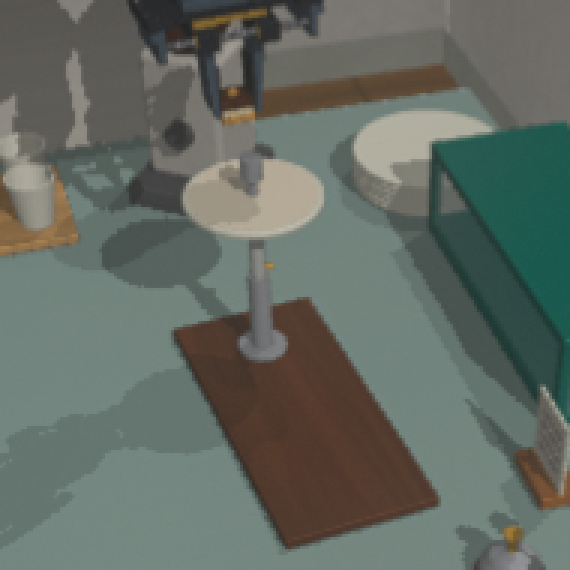

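>>> play_rows(motion=[[0,0,-0.025,0,0.2],[0,0,-0.045,0,0.2],[0,0,-0.056,0,0.2],[0,0,-0.06,0,0.2],[0,0,-0.063,0,0.2],[0,0,-0.065,0,0.2],[0,0,-0.065,0,0.2],[0,0,-0.065,0,0.2]])

```text
time_s: 14.18
ee_pos: [527.7, 356.3, 228.0]
ee_rot: [115.9, 89.9, 31.0]
force: [0.5, 0.3, 0.7]
gripper_width: 34.0
```

```bash
python3 -c "
from h import *
st()
f=grab_frame('side');cv2.imwrite('pics/b4.png',cv2.resize(f['img'][20:130,160:290],None,fx=5,fy=5,interpolation=3))"
```

```text
t 14.18 tcp [527.7 356.3 228. ] tilt 0.1 jaw 5.0 q [33. 23. 80. -0. 77. 28.] F [0.5 0.3 0.7] w 34.0
```

View pics/b4.png

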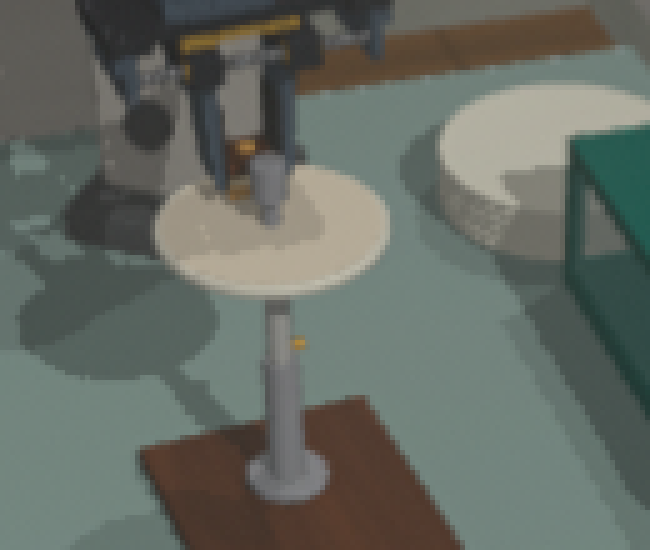

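>>> play_rows(motion=[[0,0,-0.001,0,0.2],[0,0,-0.002,0,0.2],[0,0,-0.003,0,0.2],[0,0,-0.004,0,0.2],[0,0,-0.005,0,0.2],[0,0,-0.005,0,0.2],[0,0,-0.005,0,0.2],[0,0,-0.005,0,0.2]])

```text
time_s: 14.9
ee_pos: [527.3, 356.2, 221.9]
ee_rot: [146.4, 90.0, 61.4]
force: [-0.2, -0.2, -0.5]
gripper_width: 33.8
```

>>> play_rows(motion=[[0,0,-0.001,0,0.2],[0,0,-0.001,0,0.2],[0,0,-0.002,0,0.2],[0,0,-0.002,0,0.2],[0,0,-0.003,0,0.2],[0,0,-0.003,0,0.2],[0,0,-0.003,0,0.2],[0,0,-0.003,0,0.2]])

```text
time_s: 15.57
ee_pos: [527.3, 356.2, 219.2]
ee_rot: [122.6, 90.0, 37.6]
force: [-1.0, -0.4, 3.1]
gripper_width: 33.8
```

>>> play_rows(motion=[[0,0,0,0,0.55],[0,0,0,0,0.55],[0,0,0,0,0.55],[0,0,0,0,0.55],[0,0,0.02,0,0.55],[0,0,0.045,0,0.55],[0,0,0.07,0,0.55],[0,0,0.09,0,0.55]])

```text
time_s: 16.23
ee_pos: [527.5, 356.3, 310.7]
ee_rot: [114.2, 89.9, 29.2]
force: [0.0, -0.8, 0.2]
gripper_width: 50.2
```

```bash
python3 -c "
from h import *
st()
f=grab_frame('side');cv2.imwrite('pics/b5.png',cv2.resize(f['img'][20:130,160:290],None,fx=5,fy=5,interpolation=3))"; python3 meas.py B
```

```text
t 16.23 tcp [527.5 356.3 310.7] tilt 0.1 jaw 5.0 q [33. 22. 71. -0. 87. 28.] F [ 0.  -0.8  0.2] w 50.2
B [ 4.2308e+02 -1.8576e+02  2.5170e+01  1.4000e-01  1.2000e+01] [ 4.2296e+02 -1.8615e+02  2.6150e+01  1.8000e-01  1.2000e+01] [ 4.2377e+02 -1.8535e+02  2.4600e+01  1.0000e-01  1.2000e+01]
```

View pics/b5.png

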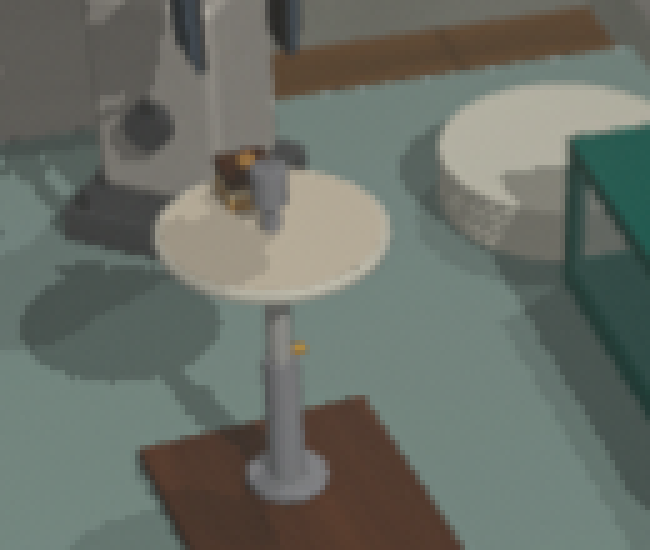

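>>> play_rows(motion=[[-0.008,-0.04,0,0.05,0.6],[-0.016,-0.08,0,0.1,0.6],[-0.024,-0.12,0,0.15,0.6],[-0.031,-0.16,0,0.2,0.6],[-0.039,-0.2,0,0.25,0.6],[-0.046,-0.24,0,0.3,0.6],[-0.054,-0.28,0,0.358,0.6],[-0.061,-0.315,-0.015,0.358,0.6]])

```text
time_s: 17.05
ee_pos: [466.1, 39.0, 294.5]
ee_rot: [55.8, 89.8, -8.6]
force: [1.0, 0.4, 0.2]
gripper_width: 55.3
```

>>> play_rows(motion=[[-0.006,-0.03,-0.025,0,0.6],[-0.012,-0.063,-0.05,0,0.6],[-0.018,-0.096,-0.075,0,0.6],[-0.025,-0.13,-0.1,0,0.6],[-0.031,-0.163,-0.125,0,0.6],[-0.037,-0.195,-0.145,0,0.6],[-0.0435,-0.227,-0.165,0,0.6],[-0.0435,-0.227,-0.195,0,0.6]])

```text
time_s: 17.72
ee_pos: [422.1, -190.5, 98.0]
ee_rot: [3.6, 89.8, -61.1]
force: [1.4, 0.1, -0.4]
gripper_width: 54.6
```

>>> play_rows(motion=[[0,0,-0.01,0,0.6],[0,0,-0.02,0,0.6],[0,0,-0.02,0,0.6],[0,0,-0.02,0,0.6],[0,0,-0.02,0,0.6],[0,0,-0.02,0,0.6],[0,0,-0.02,0,0.6],[0,0,-0.02,0,0.6]])

```text
time_s: 18.38
ee_pos: [423.1, -185.9, 79.5]
ee_rot: [41.5, 89.9, -23.0]
force: [0.5, -0.4, 0.3]
gripper_width: 54.6
```

```bash
python3 -c "
from h import *
st()
f=grab_frame('side');cv2.imwrite('pics/b6.png',cv2.resize(f['img'][120:290,130:320],None,fx=3.5,fy=3.5,interpolation=3))"
```

```text
t 18.38 tcp [ 423.1 -185.9   79.5] tilt 0.1 jaw 25.6 q [-25.  16. 115.   0.  49. -51.] F [ 0.5 -0.4  0.3] w 54.6
```

View pics/b6.png

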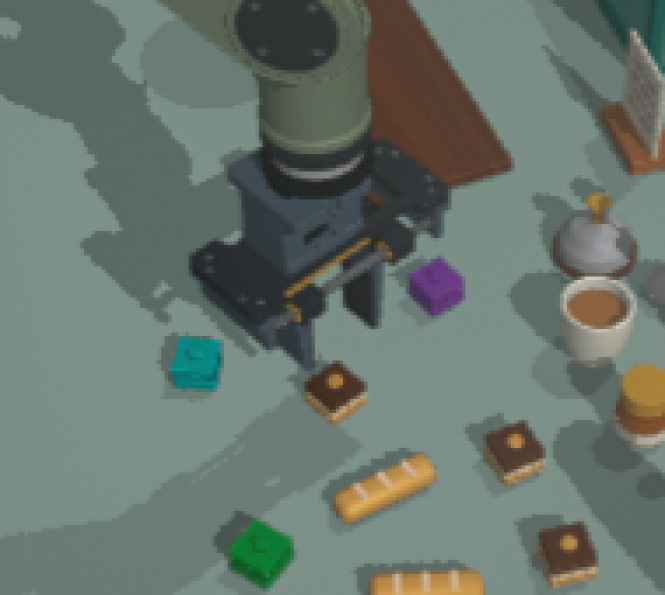

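>>> play_rows(motion=[[0,0,-0.025,0,0.6],[0,0,-0.05,0,0.6],[0,0,-0.065,0,0.6],[0,0,-0.074,0,0.6],[0,0,-0.074,0,0.6],[0,0,-0.074,0,0.2],[0,0,-0.074,0,0.2],[0,0,-0.074,0,0.2]])

```text
time_s: 19.1
ee_pos: [423.7, -186.3, 6.0]
ee_rot: [40.8, 89.9, -23.6]
force: [-0.5, 0.1, 0.3]
gripper_width: 37.4
```

>>> play_rows(motion=[[0,0,0,0,0.2],[0,0,0,0,0.2],[0,0,0.01,0,0.2],[0,0,0.035,0,0.2],[0,0,0.07,0,0.2],[0,0,0.11,0,0.2],[0,0,0.15,0,0.2],[0,0,0.19,0,0.2]])

```text
time_s: 19.77
ee_pos: [422.1, -185.6, 197.1]
ee_rot: [48.1, 90.0, -16.4]
force: [-0.1, -0.6, 0.2]
gripper_width: 33.8
```

```bash
python3 -c "
from h import *
st()
f=grab_frame('side');cv2.imwrite('pics/b7.png',cv2.resize(f['img'][60:290,130:320],None,fx=3,fy=2.6,interpolation=3))"
```

```text
t 19.77 tcp [ 422.1 -185.6  197.1] tilt 0.0 jaw 25.6 q [-25.   9. 105.   0.  66. -51.] F [-0.1 -0.6  0.2] w 33.8
```

View pics/b7.png

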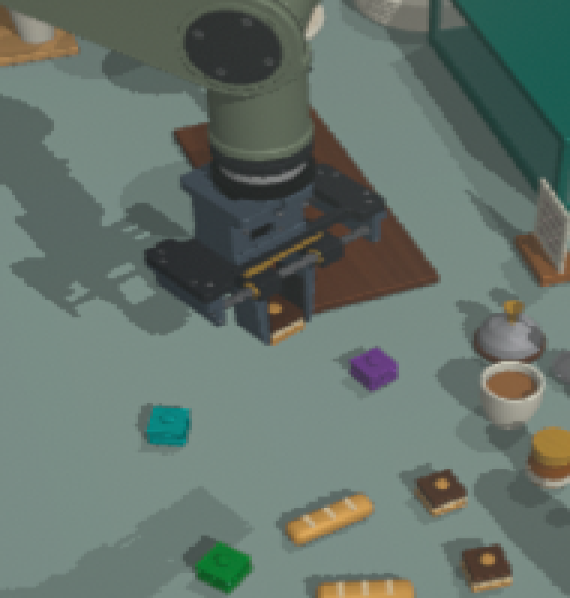

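>>> play_rows(motion=[[0.007,0.028,0.02,-0.05,0.2],[0.015,0.06,0.04,-0.1,0.2],[0.024,0.095,0.06,-0.15,0.2],[0.033,0.13,0.08,-0.2,0.2],[0.042,0.168,0.093,-0.25,0.2],[0.051,0.206,0.093,-0.3,0.2],[0.061,0.244,0.093,-0.36,0.2],[0.071,0.283,0.093,-0.36,0.2]])

```text
time_s: 20.48
ee_pos: [493.7, 99.0, 288.3]
ee_rot: [80.8, 89.9, -4.4]
force: [1.1, -1.5, 0.1]
gripper_width: 33.6
```

>>> play_rows(motion=[[0.009,0.038,0,0,0.2],[0.019,0.076,0,0,0.2],[0.028,0.114,0,0,0.2],[0.037,0.15,0,0,0.2],[0.042,0.17,0,0,0.2],[0.042,0.17,-0.02,0,0.2],[0.042,0.17,-0.04,0,0.2],[0.042,0.17,-0.05,0,0.2]])

```text
time_s: 21.15
ee_pos: [534.5, 267.2, 235.1]
ee_rot: [-67.0, 89.8, -152.0]
force: [-0.4, 0.3, -1.0]
gripper_width: 33.7
```

```bash
python3 -c "
from h import *
st()
f=grab_frame('side');cv2.imwrite('pics/b8.png',cv2.resize(f['img'][20:130,160:290],None,fx=5,fy=5,interpolation=3))"
```

```text
t 21.15 tcp [534.5 267.2 235.1] tilt 0.2 jaw 5.0 q [25. 20. 84. -0. 76. 20.] F [-0.4  0.3 -1. ] w 33.7
```

View pics/b8.png

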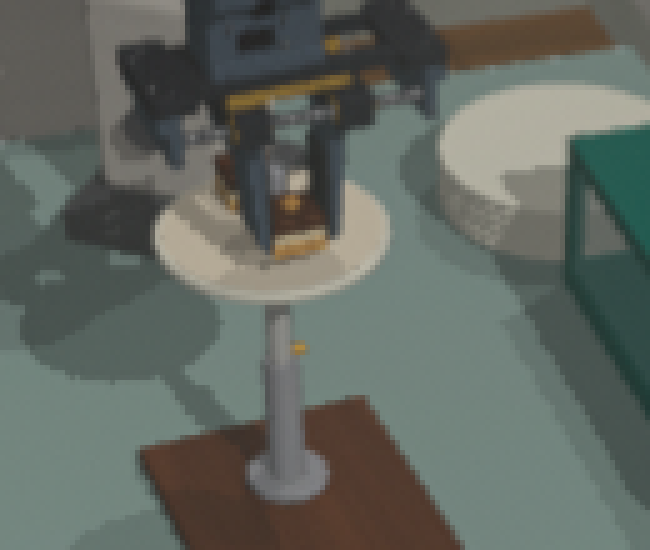

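Down to ~217 slowly.

>>> play_rows(motion=[[0,0,-0.006,0,0.2],[0,0,-0.01,0,0.2],[0,0,-0.012,0,0.2],[0,0,-0.014,0,0.2],[0,0,-0.016,0,0.2],[0,0,-0.017,0,0.2],[0,0,-0.017,0,0.2],[0,0,-0.017,0,0.2]])

```text
time_s: 21.87
ee_pos: [535.9, 267.2, 221.2]
ee_rot: [104.2, 90.0, 19.2]
force: [0.3, 0.6, -1.3]
gripper_width: 33.9
```

>>> play_rows(motion=[[0,0,-0.001,0,0.2],[0,0,-0.002,0,0.2],[0,0,-0.003,0,0.2],[0,0,-0.004,0,0.2],[0,0,-0.005,0,0.2],[0,0,-0.005,0,0.2],[0,0,-0.005,0,0.2],[0,0,-0.005,0,0.2]])

```text
time_s: 22.53
ee_pos: [535.8, 267.2, 216.8]
ee_rot: [107.8, 90.0, 22.8]
force: [-1.4, -0.6, 5.5]
gripper_width: 33.8
```

Contact, ~5 N. Release and rise; then look again.

>>> play_rows(motion=[[0,0,0,0,0.55],[0,0,0,0,0.55],[0,0,0,0,0.55],[0,0,0,0,0.55],[0,0,0.02,0,0.55],[0,0,0.045,0,0.55],[0,0,0.07,0,0.55],[0,0,0.09,0,0.55]])

```text
time_s: 23.2
ee_pos: [536.1, 267.3, 307.5]
ee_rot: [109.5, 89.9, 24.4]
force: [-0.2, 0.0, -0.0]
gripper_width: 50.1
```

```bash
python3 look.py c; python3 meas.py CDFG
```

```text
t 23.20 tcp [536.1 267.3 307.5] tilt 0.1 jaw 4.9 q [25. 18. 76. -0. 85. 20.] F [-0.2  0.  -0. ] w 50.1
C [ 5.3621e+02 -2.8094e+02  6.8700e+00  1.4000e-01  1.2000e+01] [ 5.3582e+02 -2.8109e+02  5.3700e+00  1.6000e-01  1.2000e+01] [ 5.3661e+02 -2.8050e+02  9.8700e+01  1.1000e-01  1.2000e+01]
D [ 5.4174e+02 -3.7694e+02 -2.7600e+00  1.3000e-01  1.2000e+01] [ 5.4127e+02 -3.7719e+02  8.9600e+01  1.4000e-01  1.2000e+01] [ 5.4257e+02 -3.7619e+02  8.6530e+01  1.0000e-01  1.2000e+01]
F [ 434.34 -283.49   18.42    0.57   10.  ] [ 433.76 -283.56   16.77    0.57   10.  ] [ 434.31 -283.04   21.28    0.58   10.  ]
G [ 434.05 -323.36  161.06    0.57   10.  ] [ 433.74 -283.84   17.77    0.57   10.  ] [ 434.86 -320.76  163.29    0.54   10.  ]
```

View pics/cs.png

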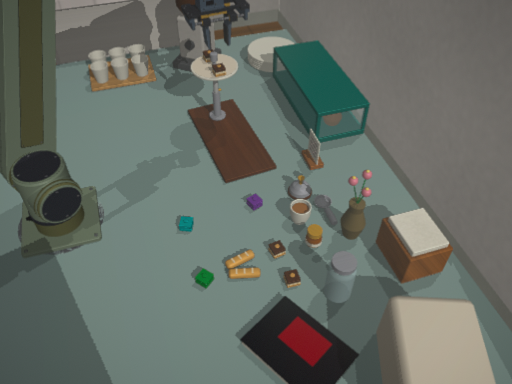

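>>> play_rows(motion=[[0,-0.036,0,-0.11,0.6],[0,-0.072,0,-0.22,0.6],[0,-0.108,0,-0.33,0.6],[0,-0.144,0,-0.44,0.6],[0,-0.18,0,-0.55,0.6],[0,-0.216,0,-0.66,0.6],[0,-0.252,0,-0.77,0.6],[0,-0.288,-0.02,-0.88,0.6]])

```text
time_s: 24.07
ee_pos: [536.7, -22.6, 287.3]
ee_rot: [132.1, 89.7, -3.7]
force: [1.1, 0.2, -0.5]
gripper_width: 54.9
```

>>> play_rows(motion=[[0,-0.034,-0.02,-0.11,0.6],[0,-0.068,-0.04,-0.22,0.6],[0,-0.102,-0.06,-0.33,0.6],[0,-0.136,-0.08,-0.44,0.6],[0,-0.17,-0.1,-0.55,0.6],[0,-0.204,-0.12,-0.656,0.6],[0,-0.238,-0.14,-0.656,0.6],[0,-0.26,-0.165,-0.656,0.6]])

```text
time_s: 24.73
ee_pos: [534.9, -283.7, 118.8]
ee_rot: [26.8, 89.9, -146.4]
force: [0.5, 0.2, 1.1]
gripper_width: 54.7
```

>>> play_rows(motion=[[0,0,-0.02,0,0.6],[0,0,-0.04,0,0.6],[0,0,-0.04,0,0.6],[0,0,-0.04,0,0.6],[0,0,-0.04,0,0.6],[0,0,-0.04,0,0.6],[0,0,-0.04,0,0.6],[0,0,-0.04,0,0.6]])

```text
time_s: 25.4
ee_pos: [536.4, -280.9, 82.2]
ee_rot: [142.3, 89.9, -30.8]
force: [0.5, 0.3, -0.1]
gripper_width: 54.6
```

```bash
python3 -c "
from h import *
st()
f=grab_frame('side');cv2.imwrite('pics/d1.png',cv2.resize(f['img'][150:320,160:350],None,fx=3.5,fy=3.5,interpolation=3))"
```

```text
t 25.40 tcp [ 536.4 -280.9   82.2] tilt 0.1 jaw -83.1 q [-29.  27.  96.  -0.  57.  54.] F [ 0.5  0.3 -0.1] w 54.6
```

View pics/d1.png

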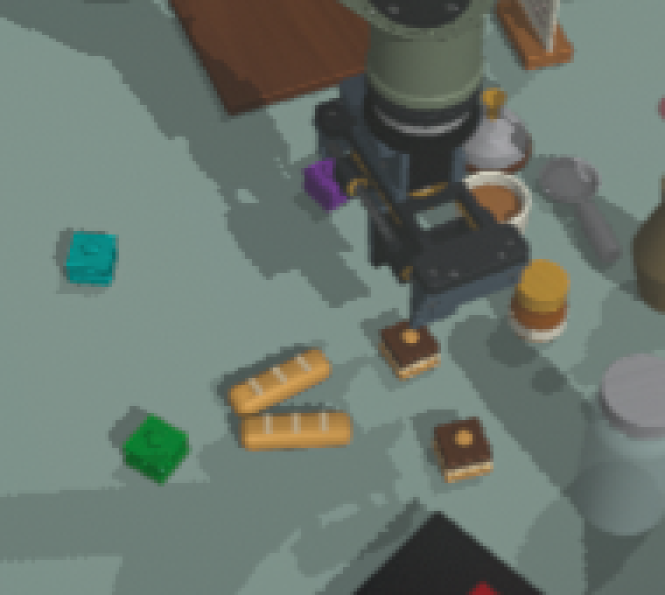

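>>> play_rows(motion=[[0,0,-0.025,0,0.6],[0,0,-0.05,0,0.6],[0,0,-0.065,0,0.6],[0,0,-0.077,0,0.6],[0,0,-0.077,0,0.6],[0,0,-0.077,0,0.2],[0,0,-0.077,0,0.2],[0,0,-0.077,0,0.2]])

```text
time_s: 26.12
ee_pos: [536.7, -281.3, 5.3]
ee_rot: [142.7, 89.9, -30.4]
force: [0.2, 0.2, 0.1]
gripper_width: 37.6
```

>>> play_rows(motion=[[0,0,0,0,0.2],[0,0,0,0,0.2],[0,0,0.01,0,0.2],[0,0,0.035,0,0.2],[0,0,0.07,0,0.2],[0,0,0.11,0,0.2],[0,0,0.15,0,0.2],[0,0,0.19,0,0.2]])

```text
time_s: 26.78
ee_pos: [535.2, -280.6, 196.6]
ee_rot: [130.2, 90.0, -42.9]
force: [0.5, -0.6, -0.1]
gripper_width: 33.6
```

```bash
python3 -c "
from h import *
st()
f=grab_frame('side');cv2.imwrite('pics/d2.png',cv2.resize(f['img'][110:320,160:350],None,fx=3,fy=2.8,interpolation=3))"
```

```text
t 26.78 tcp [ 535.2 -280.6  196.6] tilt 0.0 jaw -83.1 q [-29.  22.  87.  -0.  71.  54.] F [ 0.5 -0.6 -0.1] w 33.6
```

View pics/d2.png

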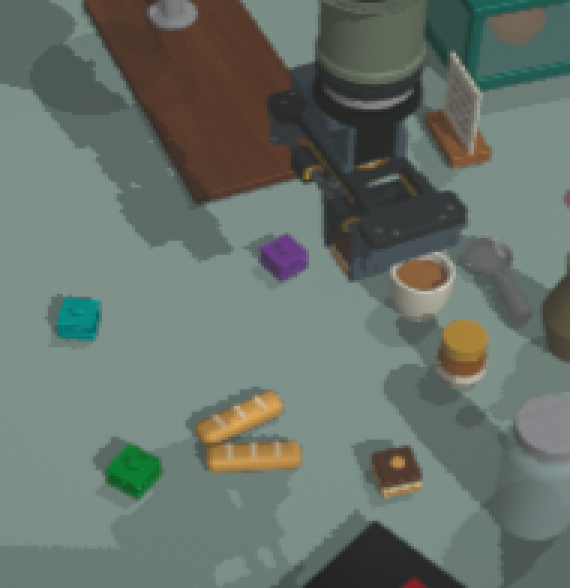

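>>> play_rows(motion=[[0.002,0.033,0.02,0,0.2],[0.004,0.068,0.04,0,0.2],[0.007,0.104,0.06,-0.01,0.2],[0.009,0.14,0.08,-0.02,0.2],[0.012,0.178,0.094,-0.033,0.2],[0.014,0.217,0.094,-0.033,0.2],[0.017,0.257,0.094,-0.033,0.2],[0.02,0.297,0.094,-0.033,0.2]])

```text
time_s: 27.5
ee_pos: [555.3, 18.0, 289.0]
ee_rot: [172.8, 89.9, -2.2]
force: [0.6, -0.8, 0.1]
gripper_width: 33.6
```

>>> play_rows(motion=[[0.003,0.04,0,0,0.2],[0.005,0.08,0,0,0.2],[0.008,0.12,0,0,0.2],[0.011,0.16,0,0,0.2],[0.014,0.2,0,0,0.2],[0.017,0.24,0,0,0.2],[0.02,0.28,0,0,0.2],[0.02,0.299,0,0,0.2]])

```text
time_s: 28.17
ee_pos: [575.2, 319.8, 287.7]
ee_rot: [-89.4, 89.9, 95.9]
force: [0.2, -0.1, -0.4]
gripper_width: 33.8
```

>>> play_rows(motion=[[0,0,-0.01,0,0.2],[0,0,-0.03,0,0.2],[0,0,-0.05,0,0.2],[0,0,-0.055,0,0.2],[0,0,-0.055,0,0.2],[0,0,-0.055,0,0.2],[0,0,-0.055,0,0.2],[0,0,-0.055,0,0.2]])

```text
time_s: 28.83
ee_pos: [576.5, 315.1, 234.6]
ee_rot: [-159.4, 89.8, 25.6]
force: [-1.2, -0.1, 0.2]
gripper_width: 34.0
```

```bash
python3 -c "
from h import *
st()
f=grab_frame('side');cv2.imwrite('pics/d3.png',cv2.resize(f['img'][20:130,160:290],None,fx=5,fy=5,interpolation=3))"
```

```text
t 28.83 tcp [576.5 315.1 234.6] tilt 0.2 jaw -85.0 q [ 28.  25.  76.  -0.  79. 113.] F [-1.2 -0.1  0.2] w 34.0
```

View pics/d3.png

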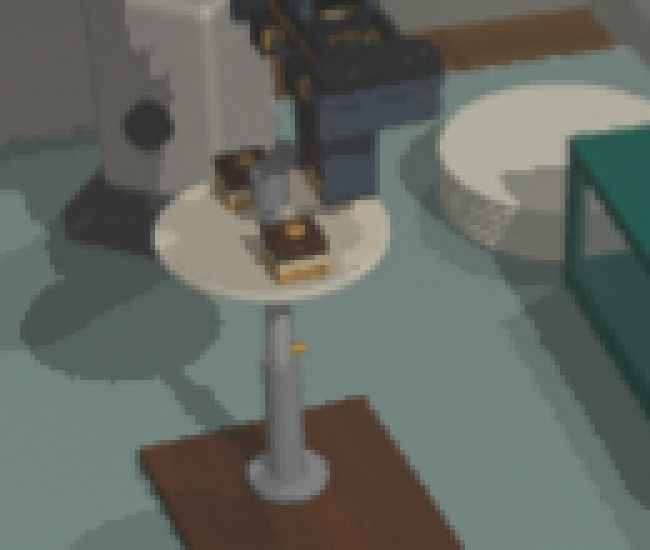

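>>> play_rows(motion=[[0,0,-0.006,0,0.2],[0,0,-0.01,0,0.2],[0,0,-0.013,0,0.2],[0,0,-0.015,0,0.2],[0,0,-0.016,0,0.2],[0,0,-0.017,0,0.2],[0,0,-0.018,0,0.2],[0,0,-0.018,0,0.2]])

```text
time_s: 29.55
ee_pos: [575.6, 315.1, 216.0]
ee_rot: [-170.6, 90.0, 14.4]
force: [-1.9, -0.9, 4.5]
gripper_width: 33.9
```

>>> play_rows(motion=[[0,0,0,0,0.2],[0,0,0,0,0.2],[0,0,0,0,0.2],[0,0,0,0,0.2],[0,0,0,0,0.2],[0,0,0,0,0.2],[0,0,0,0,0.2],[0,0,0,0,0.2]])

```text
time_s: 30.22
ee_pos: [575.7, 315.1, 216.1]
ee_rot: [-165.9, 90.0, 19.2]
force: [-2.3, -0.9, 6.4]
gripper_width: 33.9
```

>>> play_rows(motion=[[0,0,0,0,0.55],[0,0,0,0,0.55],[0,0,0,0,0.55],[0,0,0,0,0.55],[0,0,0.02,0,0.55],[0,0,0.045,0,0.55],[0,0,0.07,0,0.55],[0,0,0.09,0,0.55]])

```text
time_s: 30.88
ee_pos: [576.1, 315.3, 306.6]
ee_rot: [-159.9, 89.9, 25.1]
force: [-0.2, 0.4, 0.8]
gripper_width: 50.1
```

```bash
python3 look.py e; python3 meas.py D;python3 - <<'E'
import cv2
a=cv2.imread("pics/es.png"); cv2.imwrite("pics/e2.png",cv2.resize(a[30:330,150:350],None,fx=2.9,fy=2,interpolation=3))
E
```

```text
t 30.88 tcp [576.1 315.3 306.6] tilt 0.1 jaw -85.0 q [ 28.  24.  68.  -0.  88. 113.] F [-0.2  0.4  0.8] w 50.1
D [ 5.4174e+02 -3.7694e+02 -2.7600e+00  1.3000e-01  1.2000e+01] [ 5.4127e+02 -3.7719e+02  8.9600e+01  1.4000e-01  1.2000e+01] [ 5.4257e+02 -3.7619e+02  8.6530e+01  1.0000e-01  1.2000e+01]
```

View pics/e2.png

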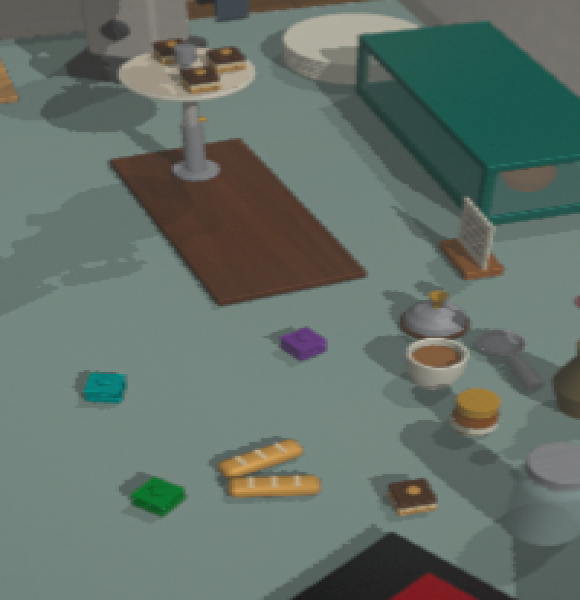

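>>> play_rows(motion=[[-0.004,-0.04,0,-0.05,0.6],[-0.008,-0.08,0,-0.1,0.6],[-0.012,-0.12,0,-0.131,0.6],[-0.016,-0.16,0,-0.131,0.6],[-0.02,-0.2,0,-0.131,0.6],[-0.024,-0.24,0,-0.131,0.6],[-0.028,-0.28,0,-0.131,0.6],[-0.032,-0.32,0,-0.131,0.6]])

```text
time_s: 31.75
ee_pos: [542.3, -6.6, 302.9]
ee_rot: [2.8, 89.8, -179.6]
force: [1.8, -0.6, 0.0]
gripper_width: 54.5
```

>>> play_rows(motion=[[-0.001,-0.036,-0.018,0,0.6],[-0.001,-0.072,-0.036,0,0.6],[-0.001,-0.108,-0.054,0,0.6],[-0.002,-0.144,-0.072,0,0.6],[-0.002,-0.18,-0.09,0,0.6],[-0.002,-0.216,-0.108,0,0.6],[-0.002,-0.252,-0.126,0,0.6],[-0.002,-0.288,-0.144,0,0.6]])

```text
time_s: 32.42
ee_pos: [540.2, -293.9, 158.0]
ee_rot: [-27.5, 89.8, 150.0]
force: [0.8, -0.3, -0.1]
gripper_width: 54.9
```

>>> play_rows(motion=[[0,-0.03,-0.02,0,0.6],[0,-0.06,-0.04,0,0.6],[0,-0.084,-0.06,0,0.6],[0,-0.084,-0.08,0,0.6],[0,-0.084,-0.08,0,0.6],[0,-0.084,-0.08,0,0.6],[0,-0.084,-0.08,0,0.6],[0,-0.084,-0.08,0,0.6]])

```text
time_s: 33.08
ee_pos: [542.5, -376.4, 82.3]
ee_rot: [147.8, 89.9, -34.6]
force: [-0.0, -0.5, 0.6]
gripper_width: 54.9
```

```bash
python3 -c "
from h import *
st()
f=grab_frame('side');cv2.imwrite('pics/f1.png',cv2.resize(f['img'][190:360,190:380],None,fx=3.5,fy=3.5,interpolation=3))"
```

```text
t 33.08 tcp [ 542.5 -376.4   82.3] tilt 0.1 jaw -92.4 q [-36.  31.  88.   0.  60.  57.] F [-0.  -0.5  0.6] w 54.9
```

View pics/f1.png

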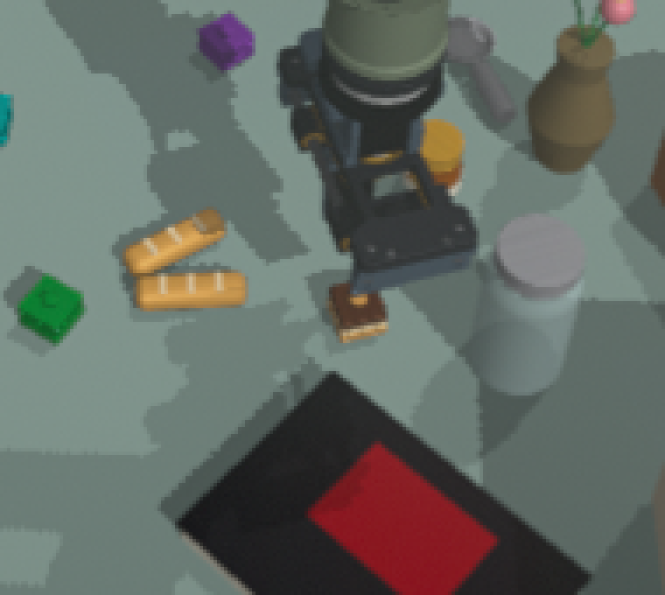

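>>> play_rows(motion=[[0,0,-0.02,0,0.55],[0,0,-0.045,0,0.55],[0,0,-0.065,0,0.55],[0,0,-0.077,0,0.55],[0,0,-0.077,0,0.55],[0,0,-0.077,0,0.2],[0,0,-0.077,0,0.2],[0,0,-0.077,0,0.2]])

```text
time_s: 33.8
ee_pos: [542.9, -377.5, 5.8]
ee_rot: [145.7, 89.8, -36.8]
force: [0.3, 1.2, 0.8]
gripper_width: 33.9
```

>>> play_rows(motion=[[0,0,0,0,0.2],[0,0,0,0,0.2],[0,0,0.01,0,0.2],[0,0,0.035,0,0.2],[0,0,0.07,0,0.2],[0,0,0.11,0,0.2],[0,0,0.15,0,0.2],[0,0,0.19,0,0.2]])

```text
time_s: 34.47
ee_pos: [541.1, -376.5, 196.3]
ee_rot: [-5.8, 90.0, 171.8]
force: [0.3, -0.6, -0.2]
gripper_width: 34.0
```

```bash
python3 -c "
from h import *
st()
f=grab_frame('side');cv2.imwrite('pics/f2.png',cv2.resize(f['img'][130:340,190:380],None,fx=3,fy=2.8,interpolation=3))"
```

```text
t 34.47 tcp [ 541.1 -376.5  196.3] tilt 0.0 jaw -92.5 q [-36.  27.  79.  -0.  74.  57.] F [ 0.3 -0.6 -0.2] w 34.0
```

View pics/f2.png

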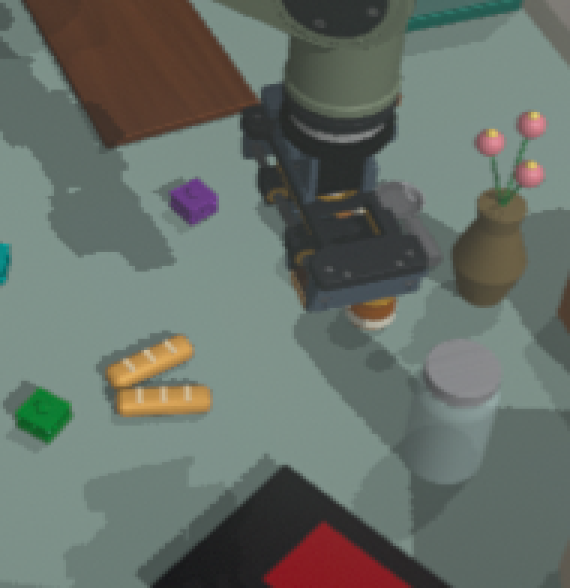

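>>> play_rows(motion=[[-0.003,0.033,0.02,0,0.2],[-0.006,0.068,0.04,0,0.2],[-0.009,0.104,0.06,0,0.2],[-0.012,0.14,0.08,0,0.2],[-0.015,0.178,0.094,0.05,0.2],[-0.018,0.217,0.094,0.1,0.2],[-0.021,0.257,0.094,0.131,0.2],[-0.024,0.297,0.094,0.131,0.2]])

```text
time_s: 35.18
ee_pos: [516.9, -78.2, 288.7]
ee_rot: [160.8, 89.9, -14.1]
force: [0.4, 0.9, -0.8]
gripper_width: 33.8
```

>>> play_rows(motion=[[-0.003,0.039,0,0,0.2],[-0.006,0.078,0,0,0.2],[-0.009,0.117,0,0,0.2],[-0.012,0.156,0,0,0.2],[-0.015,0.195,0,0,0.2],[-0.018,0.234,0,0,0.2],[-0.021,0.273,0,0,0.2],[-0.024,0.312,0,0,0.2]])

```text
time_s: 35.85
ee_pos: [492.9, 233.8, 288.4]
ee_rot: [150.0, 90.0, -25.0]
force: [1.5, -0.6, -0.5]
gripper_width: 33.6
```

>>> play_rows(motion=[[-0.003,0.035,0,0,0.2],[-0.005,0.06,0,0,0.2],[-0.0055,0.075,0,0,0.2],[-0.0055,0.075,-0.01,0,0.2],[-0.0055,0.075,-0.03,0,0.2],[-0.0055,0.075,-0.05,0,0.2],[-0.0055,0.075,-0.055,0,0.2],[-0.0055,0.075,-0.055,0,0.2]])

```text
time_s: 36.52
ee_pos: [487.5, 305.2, 231.1]
ee_rot: [34.5, 89.7, -140.6]
force: [0.4, 0.0, 0.8]
gripper_width: 33.8
```

```bash
python3 -c "
from h import *
st()
f=grab_frame('side');cv2.imwrite('pics/f3.png',cv2.resize(f['img'][20:130,160:290],None,fx=5,fy=5,interpolation=3))"
```

```text
t 36.52 tcp [487.5 305.2 231.1] tilt 0.3 jaw -85.0 q [ 31.  18.  88.  -0.  75. 116.] F [0.4 0.  0.8] w 33.8
```

View pics/f3.png

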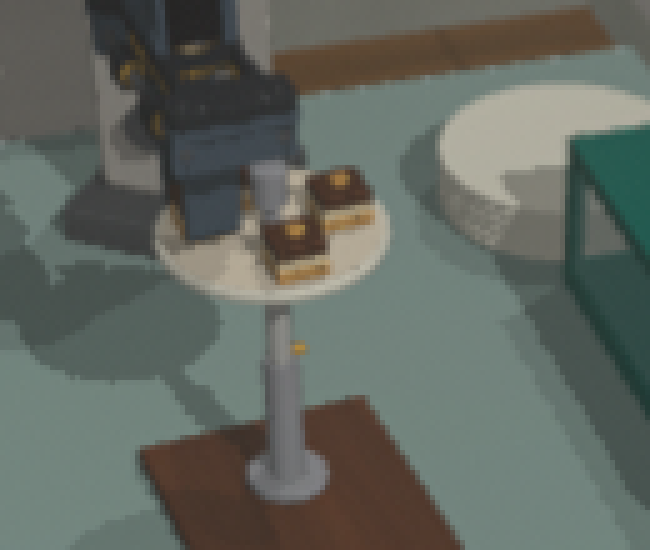

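>>> play_rows(motion=[[0,0,-0.004,0,0.2],[0,0,-0.008,0,0.2],[0,0,-0.011,0,0.2],[0,0,-0.013,0,0.2],[0,0,-0.015,0,0.2],[0,0,-0.016,0,0.2],[0,0,-0.017,0,0.2],[0,0,-0.017,0,0.2]])

```text
time_s: 37.23
ee_pos: [488.3, 307.2, 216.6]
ee_rot: [-170.6, 90.0, 14.4]
force: [-0.7, -0.2, 4.0]
gripper_width: 33.8
```

>>> play_rows(motion=[[0,0,0,0,0.2],[0,0,0,0,0.2],[0,0,0,0,0.2],[0,0,0,0,0.2],[0,0,0,0,0.2],[0,0,0,0,0.2],[0,0,0,0,0.2],[0,0,0,0,0.2]])

```text
time_s: 37.9
ee_pos: [488.3, 307.2, 216.5]
ee_rot: [-162.8, 90.0, 22.2]
force: [-2.0, -1.3, 4.9]
gripper_width: 33.7
```

>>> play_rows(motion=[[0,0,0,0,0.55],[0,0,0,0,0.55],[0,0,0,0,0.55],[0,0,0,0,0.55],[0,0,0.02,0,0.55],[0,0,0.045,0,0.55],[0,0,0.07,0,0.55],[0,0,0.09,0,0.55]])

```text
time_s: 38.57
ee_pos: [488.6, 307.3, 307.5]
ee_rot: [-156.7, 89.9, 28.4]
force: [-0.1, 0.7, -0.6]
gripper_width: 49.9
```

```bash
python3 look.py g
python3 - <<'E'
import cv2
a=cv2.imread("pics/gs.png"); cv2.imwrite("pics/g2.png",cv2.resize(a[220:310,180:310],None,fx=6,fy=6,interpolation=3))
cv2.imwrite("pics/g4.png",cv2.resize(a[20:130,160:290],None,fx=5,fy=5,interpolation=3))
a=cv2.imread("pics/gt.png"); cv2.imwrite("pics/g3.png",cv2.resize(a[180:270,240:370],None,fx=6,fy=6,interpolation=3))
E
```

```text
t 38.57 tcp [488.6 307.3 307.5] tilt 0.1 jaw -85.0 q [ 31.  16.  79.  -0.  84. 116.] F [-0.1  0.7 -0.6] w 49.9
```

View pics/g2.png

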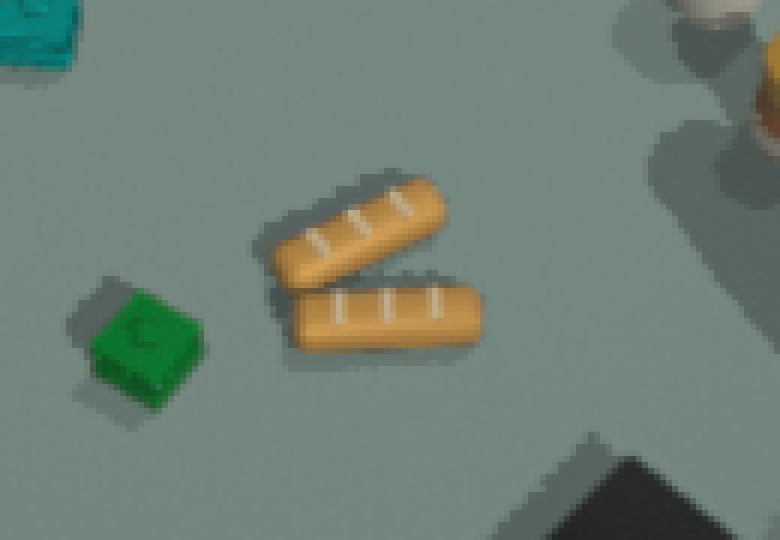

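View pics/g3.png

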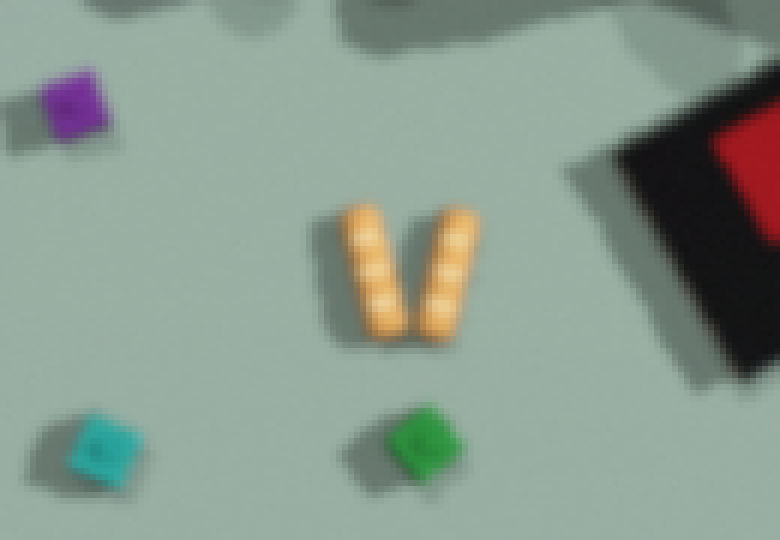

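View pics/g4.png

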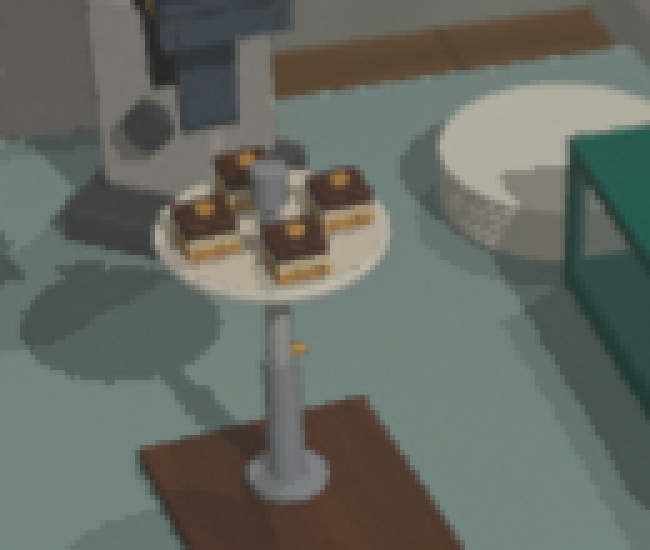

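>>> play_rows(motion=[[-0.002,-0.038,0,0.03,0.5],[-0.004,-0.076,0,0.06,0.5],[-0.006,-0.114,0,0.09,0.5],[-0.008,-0.152,0,0.12,0.5],[-0.01,-0.19,0,0.154,0.45],[-0.012,-0.228,0,0.154,0.45],[-0.014,-0.266,0,0.154,0.4],[-0.016,-0.302,-0.015,0.154,0.4]])

```text
time_s: 39.33
ee_pos: [472.9, 3.3, 292.0]
ee_rot: [161.7, 89.8, -4.4]
force: [0.5, 0.1, 0.7]
gripper_width: 36.8
```

>>> play_rows(motion=[[-0.002,-0.036,-0.02,0,0.4],[-0.004,-0.072,-0.04,0,0.4],[-0.006,-0.108,-0.06,0,0.4],[-0.008,-0.144,-0.08,0,0.4],[-0.01,-0.18,-0.1,0,0.4],[-0.012,-0.216,-0.12,0,0.4],[-0.014,-0.251,-0.14,0,0.4],[-0.0148,-0.2814,-0.16,0,0.4]])

```text
time_s: 40.0
ee_pos: [456.1, -278.0, 128.8]
ee_rot: [-34.0, 89.9, 159.8]
force: [0.5, -0.4, -0.7]
gripper_width: 36.6
```

>>> play_rows(motion=[[0,0,-0.02,0,0.4],[0,0,-0.04,0,0.4],[0,0,-0.05,0,0.4],[0,0,-0.05,0,0.4],[0,0,-0.05,0,0.4],[0,0,-0.05,0,0.4],[0,0,-0.05,0,0.4],[0,0,-0.05,0,0.4]])

```text
time_s: 40.67
ee_pos: [458.2, -276.3, 82.2]
ee_rot: [132.4, 89.9, -33.7]
force: [0.7, -0.4, 0.4]
gripper_width: 36.8
```

```bash
python3 look.py i
python3 - <<'E'
import cv2
a=cv2.imread("pics/is.png"); cv2.imwrite("pics/i2.png",cv2.resize(a[190:310,180:310],None,fx=5,fy=5,interpolation=3))
E
```

```text
t 40.67 tcp [ 458.2 -276.3   82.2] tilt 0.1 jaw -76.1 q [-32.  22. 106.  -0.  53.  44.] F [ 0.7 -0.4  0.4] w 36.8
```

View pics/i2.png

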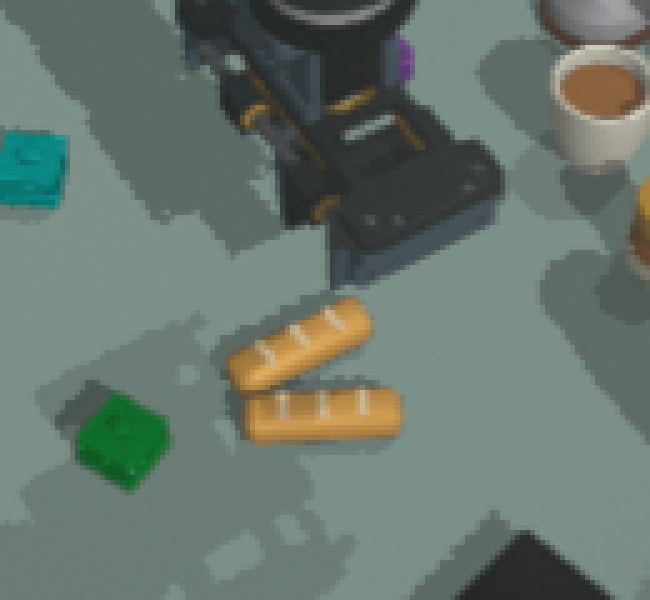

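>>> play_rows(motion=[[0,0,-0.02,0,0.4],[0,0,-0.04,0,0.4],[0,0,-0.05,0,0.4],[0,0,-0.055,0,0.4],[0,0,-0.06,0,0.4],[0,0,-0.066,0,0.4],[0,0,-0.072,0,0.4],[0,0,-0.077,0,0.4]])

```text
time_s: 41.43
ee_pos: [457.8, -276.4, 3.8]
ee_rot: [129.9, 90.0, -36.2]
force: [-0.5, 0.2, 0.7]
gripper_width: 36.4
```

>>> play_rows(motion=[[0,0,0,0,0.15],[0,0,0,0,0.15],[0,0,0,0,0.15],[0,0,0,0,0.15],[0,0,0.01,0,0.15],[0,0,0.03,0,0.15],[0,0,0.06,0,0.15],[0,0,0.09,0,0.15]])

```text
time_s: 42.1
ee_pos: [457.0, -276.0, 95.3]
ee_rot: [-41.9, 89.9, 152.0]
force: [-0.1, -0.9, -0.1]
gripper_width: 23.9
```

```bash
python3 look.py j
python3 - <<'E'
import cv2
a=cv2.imread("pics/js.png"); cv2.imwrite("pics/j2.png",cv2.resize(a[180:310,180:310],None,fx=4.6,fy=4.6,interpolation=3))
E
```

```text
t 42.10 tcp [ 457.  -276.    95.3] tilt 0.1 jaw -76.1 q [-32.  21. 105.  -0.  55.  44.] F [-0.1 -0.9 -0.1] w 23.9
```

View pics/j2.png

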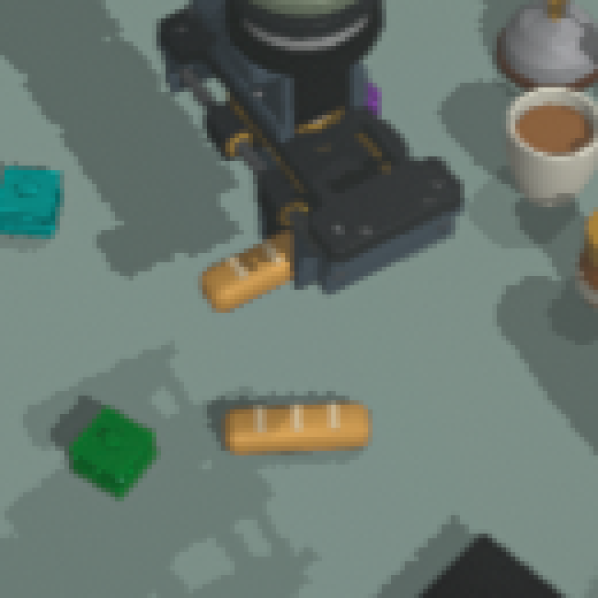

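>>> play_rows(motion=[[0.01,0.035,0.015,-0.04,0.15],[0.021,0.07,0.03,-0.08,0.15],[0.032,0.107,0.03,-0.12,0.15],[0.043,0.145,0.03,-0.152,0.15],[0.055,0.183,0.03,-0.152,0.15],[0.066,0.221,0.03,-0.152,0.15],[0.077,0.259,0.03,-0.152,0.15],[0.089,0.297,0.03,-0.152,0.15]])

```text
time_s: 42.87
ee_pos: [546.2, 22.7, 124.1]
ee_rot: [20.9, 90.0, -154.0]
force: [1.6, -0.6, -0.6]
gripper_width: 23.7
```

>>> play_rows(motion=[[0.01,0.034,0,0,0.15],[0.019,0.065,-0.01,0,0.15],[0.0264,0.089,-0.03,0,0.15],[0.0264,0.089,-0.05,0,0.15],[0.0264,0.089,-0.06,0,0.15],[0.0264,0.089,-0.06,0,0.15],[0.0264,0.089,-0.06,0,0.15],[0.0264,0.089,-0.06,0,0.15]])

```text
time_s: 43.53
ee_pos: [573.4, 109.0, 65.0]
ee_rot: [177.5, 89.9, 2.6]
force: [0.2, -0.3, 0.0]
gripper_width: 23.9
```

```bash
python3 look.py k
python3 - <<'E'
import cv2
a=cv2.imread("pics/ks.png"); cv2.imwrite("pics/k2.png",cv2.resize(a[30:200,150:300],None,fx=4,fy=3.5,interpolation=3))
E
```

```text
t 43.53 tcp [573.4 109.   65. ] tilt 0.1 jaw -84.9 q [ 10.  26. 100.  -0.  53.  95.] F [ 0.2 -0.3  0. ] w 23.9
```

View pics/k2.png

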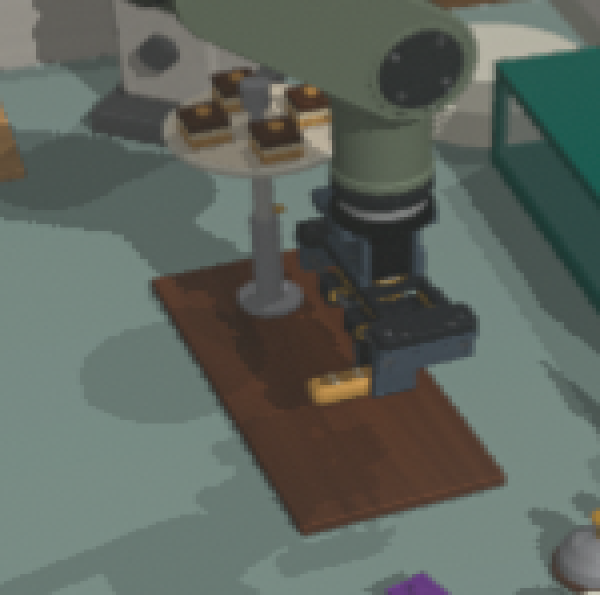

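>>> play_rows(motion=[[0,0,-0.02,0,0.15],[0,0,-0.035,0,0.15],[0,0,-0.04,0,0.15],[0,0,-0.043,0,0.15],[0,0,-0.045,0,0.15],[0,0,-0.047,0,0.15],[0,0,-0.048,0,0.15],[0,0,-0.048,0,0.15]])

```text
time_s: 44.3
ee_pos: [573.7, 109.7, 18.0]
ee_rot: [177.9, 89.9, 3.1]
force: [-1.1, -0.7, 6.6]
gripper_width: 23.8
```

```bash
python3 -c "
from h import *
st()"
```

```text
t 44.30 tcp [573.7 109.7  18. ] tilt 0.1 jaw -84.9 q [ 10.  30. 103.  -0.  47.  95.] F [-1.1 -0.7  6.6] w 23.8
```

Contact. Release, rise.

>>> play_rows(motion=[[0,0,0,0,0.45],[0,0,0,0,0.45],[0,0,0,0,0.45],[0,0,0,0,0.45],[0,0,0.02,0,0.45],[0,0,0.05,0,0.45],[0,0,0.08,0,0.45],[0,0,0.11,0,0.45]])

```text
time_s: 44.97
ee_pos: [572.6, 109.7, 126.9]
ee_rot: [9.2, 89.9, -165.7]
force: [0.5, 1.7, -0.1]
gripper_width: 41.0
```

```bash
python3 look.py l
python3 - <<'E'
from h import *
a=cv2.imread("pics/ls.png"); cv2.imwrite("pics/l2.png",cv2.resize(a[30:310,150:330],None,fx=3,fy=2.1,interpolation=3))
fs=grab_frame("side");ft=grab_frame("top")
for d in ([fs,ft],[fs],[ft]): print(np.round(fitbox(d,438,-322,10,(80,24,20),[-.3,.3,0]),2))
E
```

```text
t 44.97 tcp [572.6 109.7 126.9] tilt 0.1 jaw -84.9 q [10. 23. 96. -0. 61. 95.] F [ 0.5  1.7 -0.1] w 41.0
[ 4.3419e+02 -3.2511e+02 -1.4620e+01  1.9000e-01  1.0000e+01]
[ 4.3461e+02 -3.2308e+02 -1.2210e+01  2.2000e-01  1.0000e+01]
[ 4.3368e+02 -3.2575e+02 -1.4640e+01  1.5000e-01  1.0000e+01]
```

View pics/l2.png

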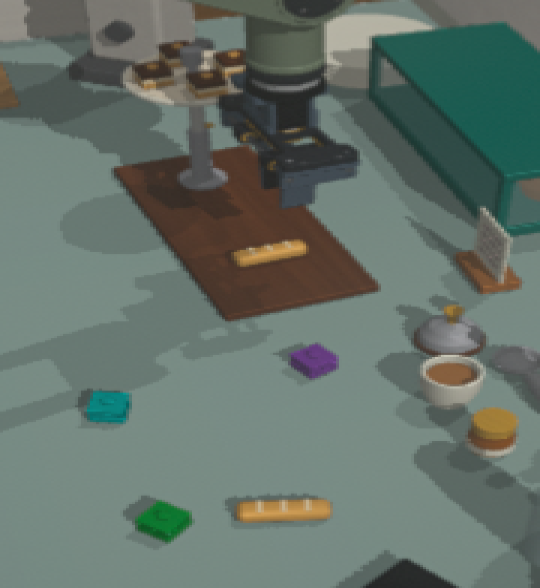

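>>> play_rows(motion=[[-0.011,-0.034,0.01,-0.05,0.5],[-0.022,-0.07,0.015,-0.1,0.5],[-0.034,-0.107,0.015,-0.15,0.5],[-0.046,-0.144,0.015,-0.2,0.5],[-0.058,-0.181,0.015,-0.25,0.5],[-0.069,-0.218,0.015,-0.3,0.5],[-0.081,-0.255,0.015,-0.333,0.5],[-0.093,-0.292,0.015,-0.333,0.5]])

```text
time_s: 45.83
ee_pos: [477.9, -183.4, 139.2]
ee_rot: [-7.2, 89.8, 158.8]
force: [0.7, -0.5, -0.4]
gripper_width: 45.7
```

>>> play_rows(motion=[[-0.011,-0.036,0,0,0.5],[-0.023,-0.072,0,0,0.5],[-0.034,-0.107,-0.02,0,0.5],[-0.0454,-0.1427,-0.04,0,0.5],[-0.0454,-0.1427,-0.06,0,0.5],[-0.0454,-0.1427,-0.06,0,0.5],[-0.0454,-0.1427,-0.06,0,0.5],[-0.0454,-0.1427,-0.06,0,0.5]])

```text
time_s: 46.5
ee_pos: [434.7, -324.2, 80.9]
ee_rot: [-37.6, 90.0, 128.5]
force: [-0.1, 0.2, 0.1]
gripper_width: 46.0
```

```bash
python3 look.py m
python3 - <<'E'
import cv2
a=cv2.imread("pics/ms.png"); cv2.imwrite("pics/m2.png",cv2.resize(a[180:310,180:310],None,fx=4.6,fy=4.6,interpolation=3))
E
```

```text
t 46.50 tcp [ 434.7 -324.2   80.9] tilt 0.0 jaw -103.9 q [-38.  22. 105.   0.  53.  66.] F [-0.1  0.2  0.1] w 46.0
```

View pics/m2.png

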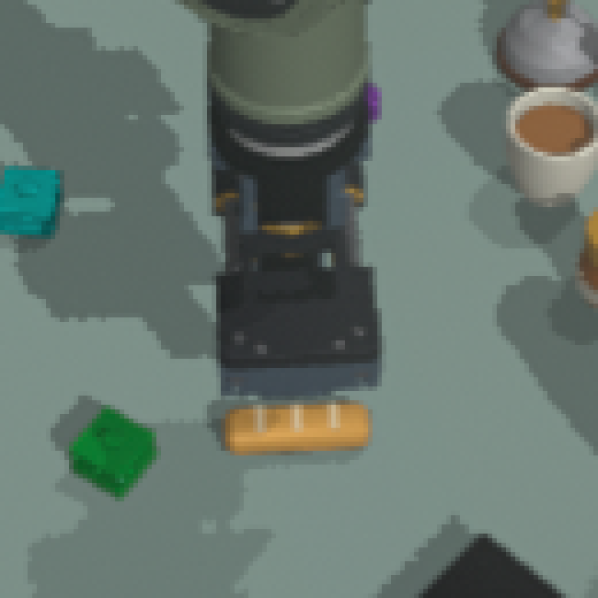

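>>> play_rows(motion=[[0,0,-0.025,0,0.5],[0,0,-0.05,0,0.5],[0,0,-0.065,0,0.5],[0,0,-0.076,0,0.5],[0,0,-0.076,0,0.5],[0,0,-0.076,0,0.15],[0,0,-0.076,0,0.15],[0,0,-0.076,0,0.15]])

```text
time_s: 47.27
ee_pos: [435.5, -325.3, 6.4]
ee_rot: [153.8, 89.8, -40.1]
force: [-0.8, -0.1, -0.2]
gripper_width: 28.4
```

>>> play_rows(motion=[[0,0,0,0,0.15],[0,0,0,0,0.15],[0,0,0,0,0.15],[0,0,0.01,0,0.15],[0,0,0.03,0,0.15],[0,0,0.06,0,0.15],[0,0,0.09,0,0.15],[0,0,0.12,0,0.15]])

```text
time_s: 47.93
ee_pos: [434.0, -324.8, 126.7]
ee_rot: [4.4, 90.0, 170.5]
force: [0.1, -0.5, -0.0]
gripper_width: 23.7
```

```bash
python3 look.py n
python3 - <<'E'
import cv2
a=cv2.imread("pics/ns.png"); cv2.imwrite("pics/n2.png",cv2.resize(a[150:310,180:310],None,fx=4.2,fy=3.6,interpolation=3))
E
```

```text
t 47.93 tcp [ 434.  -324.8  126.7] tilt 0.0 jaw -103.9 q [-38.  19. 101.  -0.  59.  66.] F [ 0.1 -0.5 -0. ] w 23.7
```

View pics/n2.png

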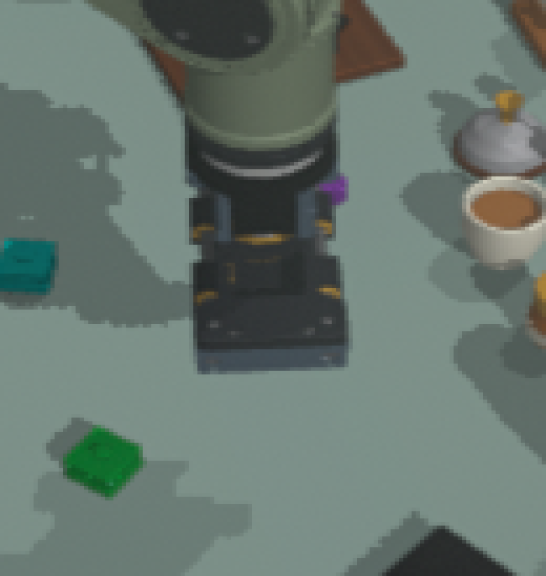

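>>> play_rows(motion=[[0.011,0.034,0.01,0.05,0.15],[0.023,0.07,0.015,0.1,0.15],[0.035,0.107,0.015,0.15,0.15],[0.047,0.144,0.015,0.2,0.15],[0.059,0.181,0.015,0.25,0.15],[0.071,0.218,0.015,0.3,0.15],[0.083,0.255,0.015,0.332,0.15],[0.095,0.292,0.015,0.332,0.15]])

```text
time_s: 48.7
ee_pos: [529.1, -31.1, 139.6]
ee_rot: [4.0, 89.9, -170.8]
force: [0.4, -0.6, -1.2]
gripper_width: 23.7
```

>>> play_rows(motion=[[0.011,0.034,0,0,0.15],[0.02,0.062,-0.01,0,0.15],[0.0253,0.0765,-0.03,0,0.15],[0.0253,0.0765,-0.05,0,0.15],[0.0253,0.0765,-0.07,0,0.15],[0.0253,0.0765,-0.08,0,0.15],[0.0253,0.0765,-0.08,0,0.15],[0.0253,0.0765,-0.08,0,0.15]])

```text
time_s: 49.37
ee_pos: [554.5, 43.3, 59.8]
ee_rot: [6.0, 89.9, -168.9]
force: [0.5, -0.7, -0.0]
gripper_width: 23.9
```

```bash
python3 look.py o
python3 - <<'E'
import cv2
a=cv2.imread("pics/os.png"); cv2.imwrite("pics/o2.png",cv2.resize(a[30:200,150:300],None,fx=4,fy=3.5,interpolation=3))
E
```

```text
t 49.37 tcp [554.5  43.3  59.8] tilt 0.1 jaw -84.9 q [  3.  25. 104.  -0.  51.  88.] F [ 0.5 -0.7 -0. ] w 23.9
```

View pics/o2.png

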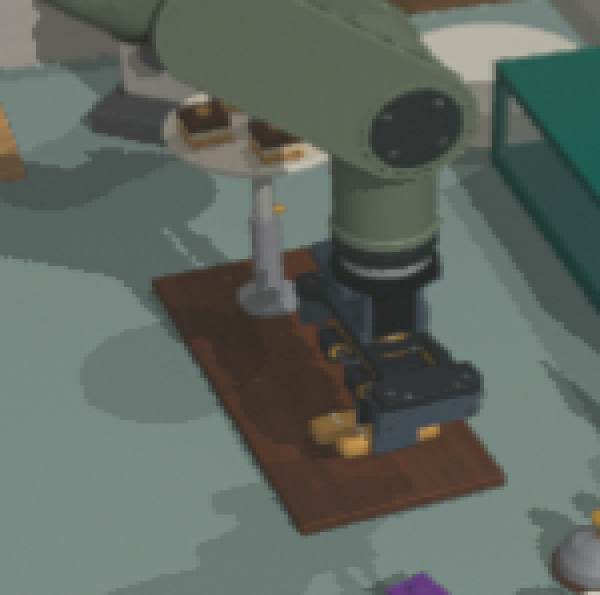

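Lower 40 mm to ~20.

>>> play_rows(motion=[[0,0,-0.015,0,0.15],[0,0,-0.027,0,0.15],[0,0,-0.033,0,0.15],[0,0,-0.036,0,0.15],[0,0,-0.038,0,0.15],[0,0,-0.04,0,0.15],[0,0,-0.04,0,0.15],[0,0,-0.04,0,0.15]])

```text
time_s: 50.13
ee_pos: [555.1, 43.6, 20.4]
ee_rot: [171.7, 89.9, -3.2]
force: [-0.8, -0.7, 0.1]
gripper_width: 23.7
```

>>> play_rows(motion=[[0,0,-0.001,0,0.15],[0,0,-0.002,0,0.15],[0,0,-0.002,0,0.15],[0,0,-0.002,0,0.15],[0,0,-0.002,0,0.15],[0,0,-0.002,0,0.15],[0,0,-0.002,0,0.15],[0,0,-0.002,0,0.15]])

```text
time_s: 50.8
ee_pos: [555.2, 43.6, 20.2]
ee_rot: [173.3, 89.9, -1.6]
force: [-2.7, 0.5, 11.8]
gripper_width: 23.9
```

>>> play_rows(motion=[[0,0,0,0,0.42],[0,0,0,0,0.42],[0,0,0,0,0.42],[0,0,0,0,0.42],[0,0,0.02,0,0.42],[0,0,0.05,0,0.42],[0,0,0.08,0,0.42],[0,0,0.11,0,0.42]])

```text
time_s: 51.47
ee_pos: [554.4, 43.5, 128.7]
ee_rot: [1.8, 89.9, -173.1]
force: [0.2, 0.3, 0.5]
gripper_width: 38.3
```

>>> play_rows(motion=[[0,-0.02,0.02,0,0],[0,-0.055,0.04,0,0],[0,-0.09,0.05,0,0],[0,-0.13,0.05,0,0],[0,-0.13,0.05,0,0],[0,-0.13,0.05,0,0],[0,-0.13,0.05,0,0],[0,-0.13,0.05,0,0]])

```text
time_s: 52.13
ee_pos: [554.5, -85.4, 177.5]
ee_rot: [-31.9, 89.9, 153.3]
force: [0.8, 0.0, 0.1]
gripper_width: 0.5
```

```bash
python3 look.py p
python3 - <<'E'
from h import *
a=cv2.imread("pics/ps.png"); cv2.imwrite("pics/p2.png",cv2.resize(a[30:210,150:330],None,fx=3.3,fy=3.3,interpolation=3))
a=cv2.imread("pics/pt.png"); cv2.imwrite("pics/p3.png",cv2.resize(a[120:240,90:310],None,fx=3.6,fy=3.6,interpolation=3))
E
```

```text
t 52.13 tcp [554.5 -85.4 177.5] tilt 0.1 jaw -84.9 q [-10.  19.  95.   0.  67.  75.] F [0.8 0.  0.1] w 0.5
```

View pics/p2.png

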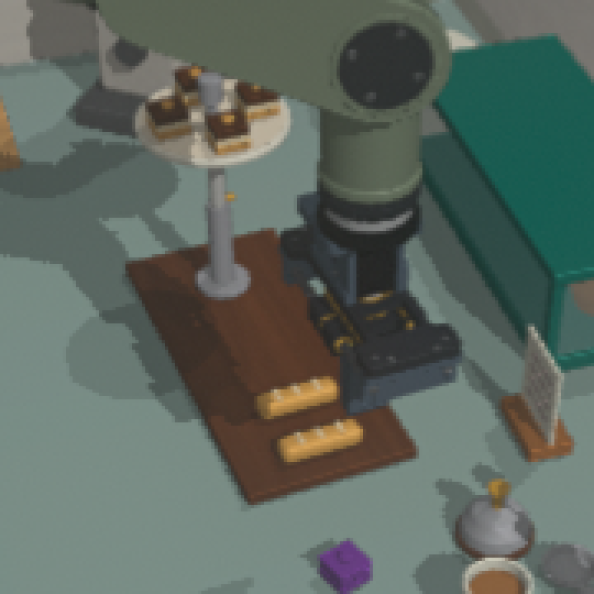

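View pics/p3.png

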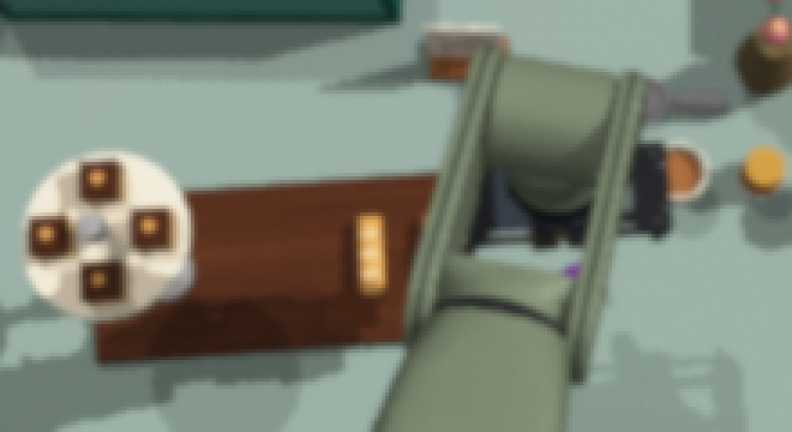

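Run:
```python
from h import *
fs=grab_frame("side");ft=grab_frame("top")
a=cv2.imread("pics/side0.png");b=cv2.imread("pics/top0.png")
def yel(im,x0,x1,y0,y1):
    h=im[y0:y1,x0:x1].astype(int); m=(h[...,2]-h[...,0]>50); ys,xs=np.nonzero(m); print(len(xs),ys.min()+y0,ys.max()+y0,xs.min()+x0,xs.max()+x0); return xs.mean()+x0,ys.mean()+y0
ps=yel(a,292,311,172,192); pt=yel(b,242,260,148,165)
print(ps,pt,tri(fs,ps,ft,pt))
for z in(52,58,62): print(z,atz(fs,ps,z),atz(ft,pt,z))
# dome outline top
cv2.imwrite("pics/q1.png",cv2.resize(b[140:180,230:275],None,fx=14,fy=14,interpolation=0)); cv2.imwrite("pics/q2.png",cv2.resize(a[165:215,275:330],None,fx=11,fy=11,interpolation=0))
```

```text
29 175 183 298 303
24 153 158 248 252
(np.float64(300.44827586206895), np.float64(177.86206896551724)) (np.float64(250.125), np.float64(155.33333333333334)) [672.61879529 -96.58909685  59.87592944]
52 [676.03757006 -89.38297034  52.        ] [674.82000721 -96.4695253   52.        ]
58 [673.39752951 -94.87470732  58.        ] [673.17722796 -96.56635244  58.        ]
62 [671.63750247 -98.53586531  62.        ] [672.08204179 -96.63090387  62.        ]
```

View pics/q1.png

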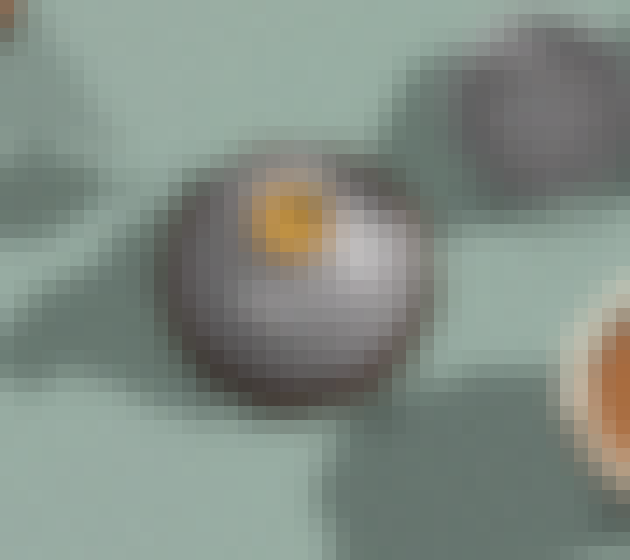

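View pics/q2.png

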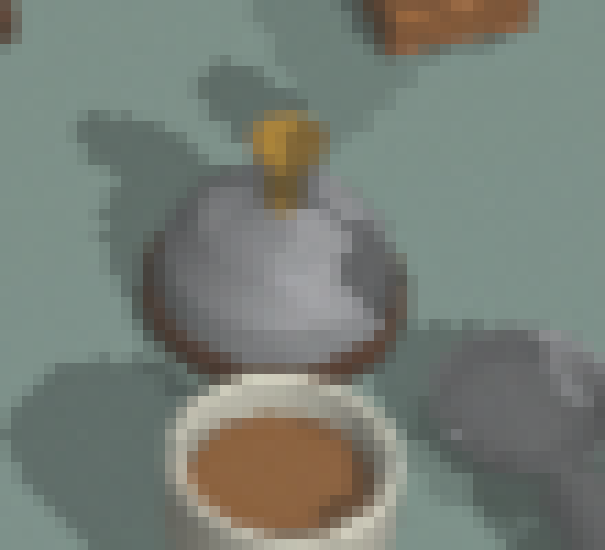

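>>> play_rows(motion=[[0.03,-0.003,0,0,0],[0.06,-0.006,-0.01,0,0],[0.09,-0.009,-0.02,0,0],[0.118,-0.0106,-0.04,0,0],[0.118,-0.0106,-0.06,0,0],[0.118,-0.0106,-0.08,0,0],[0.118,-0.0106,-0.1,0,0],[0.118,-0.0106,-0.1,0,0]])

```text
time_s: 53.0
ee_pos: [669.9, -95.7, 73.0]
ee_rot: [-13.9, 89.5, 171.3]
force: [0.0, 0.4, -1.0]
gripper_width: 0.5
```

```bash
python3 look.py r
python3 - <<'E'
from h import *
a=cv2.imread("pics/rs.png"); cv2.imwrite("pics/r2.png",cv2.resize(a[110:240,230:360],None,fx=4.5,fy=4.5,interpolation=3))
E
```

```text
t 53.00 tcp [669.9 -95.7  73. ] tilt 0.5 jaw -84.8 q [-9. 34. 85. -0. 61. 76.] F [ 0.   0.4 -1. ] w 0.5
```

View pics/r2.png

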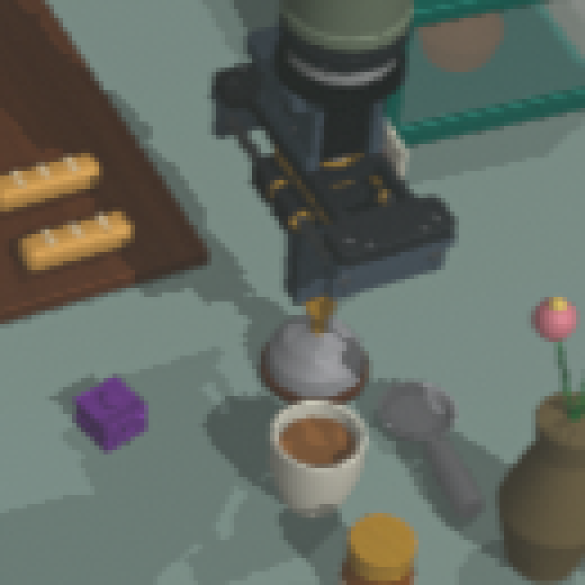

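>>> play_rows(motion=[[0,0,-0.003,0,0],[0,0,-0.006,0,0],[0,0,-0.009,0,0],[0,0,-0.012,0,0],[0,0,-0.015,0,0],[0,0,-0.018,0,0],[0,0,-0.02,0,0],[0,0,-0.02,0,0]])

```text
time_s: 53.77
ee_pos: [672.9, -97.1, 58.1]
ee_rot: [155.8, 90.0, -19.2]
force: [-0.1, 0.4, 4.1]
gripper_width: 0.5
```

Contact with plunger (4 N at 58 mm). Press on.

>>> play_rows(motion=[[0,0,-0.002,0,0],[0,0,-0.004,0,0],[0,0,-0.006,0,0],[0,0,-0.008,0,0],[0,0,-0.01,0,0],[0,0,-0.01,0,0],[0,0,-0.01,0,0],[0,0,-0.01,0,0]])

```text
time_s: 54.43
ee_pos: [673.1, -97.1, 50.2]
ee_rot: [161.1, 89.9, -13.8]
force: [-3.6, 0.7, 13.1]
gripper_width: 0.4
```

>>> play_rows(motion=[[0,0,-0.001,0,0],[0,0,-0.002,0,0],[0,0,-0.002,0,0],[0,0,-0.002,0,0],[0,0,-0.002,0,0],[0,0,-0.002,0,0],[0,0,-0.002,0,0],[0,0,-0.002,0,0]])

```text
time_s: 55.1
ee_pos: [673.3, -97.2, 50.1]
ee_rot: [162.4, 89.8, -12.5]
force: [-6.1, 0.7, 20.3]
gripper_width: 0.2
```

>>> play_rows(motion=[[0,0,0.01,0,0],[0,0,0.03,0,0],[0,0,0.06,0,0],[0,0,0.1,0,0],[-0.03,0,0.13,0,0],[-0.06,0,0.16,0,0],[-0.09,-0.02,0.18,0,0],[-0.12,-0.04,0.2,0,0]])

```text
time_s: 55.77
ee_pos: [552.1, -136.4, 246.7]
ee_rot: [150.6, 89.9, -24.2]
force: [-0.4, -1.3, 0.2]
gripper_width: 0.3
```

>>> play_rows(motion=[[-0.03,-0.03,0,0,0],[-0.06,-0.06,0,0,0],[-0.09,-0.09,0,0,0],[-0.12,-0.12,0,0,0],[-0.14,-0.15,0,0,0],[-0.16,-0.18,0,0,0],[-0.16,-0.18,0,0,0],[-0.16,-0.18,0,0,0]])

```text
time_s: 56.43
ee_pos: [392.1, -317.9, 245.3]
ee_rot: [-82.9, 90.0, 101.9]
force: [-0.3, -0.0, -0.1]
gripper_width: 0.6
```

```bash
python3 look.py u
python3 - <<'E'
from h import *
a=cv2.imread("pics/us.png"); cv2.imwrite("pics/u2.png",cv2.resize(a[30:250,150:380],None,fx=3.3,fy=2.7,interpolation=3))
E
```

```text
t 56.43 tcp [ 392.1 -317.9  245.3] tilt 0.0 jaw -85.1 q [-40.  11.  95.   0.  74.  45.] F [-0.3 -0.  -0.1] w 0.6
```

View pics/u2.png

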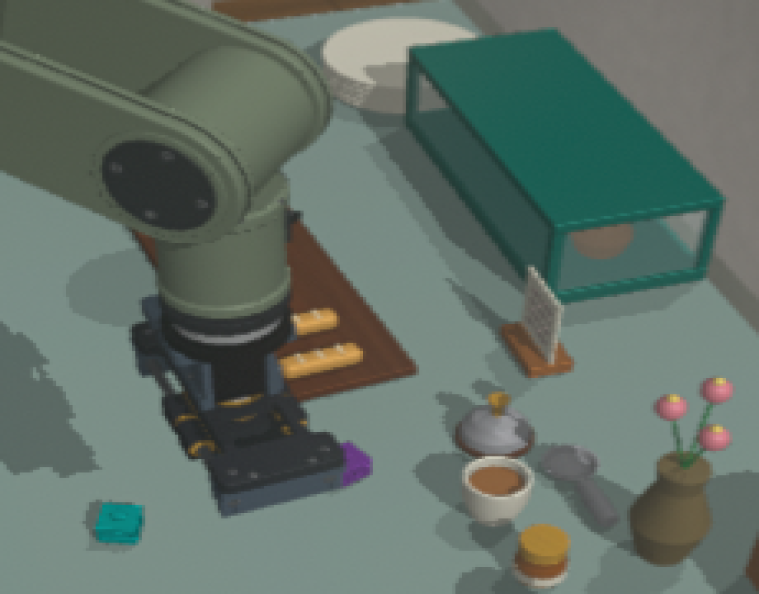

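View pics/ut.png

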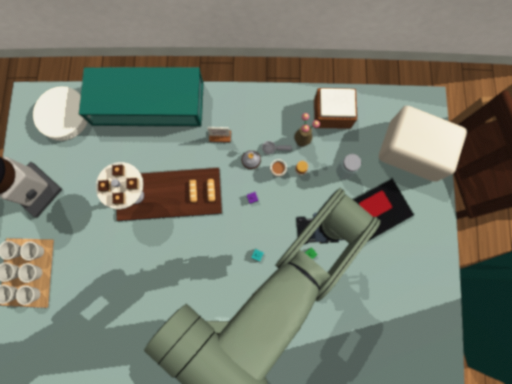

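```bash
python3 -c "
from workcell import job_done
print(job_done())"
```

```text
the job is handed in; nothing more can be done
None
```

The order is served and handed in after about 56 s of robot time; the hand-in reports no verdict.

- **Riser:** I pulled the plate up by its knob. The brass lock button showed above the tube's rim and the plate stayed up.
- **Cakes:** All four brown cakes stand around the knob on the raised plate, each about 44 mm from its centre. I left the green, purple and turquoise look-alikes alone.
- **Biscuits:** Only two finger biscuits were there, and both lie on the open part of the board. One of them was knocked up against the other partway through, so I measured it again before picking it up.
- **Bell:** I pushed the plunger down to its end stop. The fingertips read 50 mm above the counter, where full travel ends, at 13 to 20 N.

In the last top picture, the cakes sit on the plate, the biscuits on the board, and the cup, jar and other things look unmoved. The side picture shows the plunger back up. The arm is clear of everything, with wrist force near zero.

In that last side picture the arm hid the plate and lock button. My last clear sight of them there was just before I rang the bell, and both were in place. I judged the final biscuit and cake positions from the pictures and the arm readings at release, not from a fresh measurement.

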